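Shut and lock the battery hatch of a field radio

ROBOT

A 7-joint arm with a two-finger parallel gripper is mounted at the origin on the work surface. World frame = base frame: x ahead of the robot, y to its left, z up, the work surface at z = 0. Lengths are in m, angles in rad, forces in N, time in s.
With the tool pointing down it reaches from about 0.35 to 0.9 m from the base axis. Payload 8.1 kg.
Tool frame: the origin (TCP) lies on the centre line of the jaws, within the pads' length; the fingertips stand arm.tip_extent ahead of it and the grasp point (between the pads) lies 3 mm ahead of it (arm.tip_extent is the distance from the TCP to the fingertips, in m); y points along the fingers, z is the direction in which the jaws open and shut, and the axes are right-handed (so a half turn about y gives the same grasp; the last joint's range is limited). The gripper opens to 92 mm and grips with 3 to 60 N. Pads are 19 mm wide; open, the fingers measure 130 mm over their backs; the gripper's body (75 mm by 190 mm) begins 47 mm behind the grasp point.
Start: joints at [-1.348, 0.434, 0.025, 1.573, -0.012, 1.134, -0.075], TCP at [0.2, 0.592, 0.249] pointing down, gripper open.
Joint ranges: [-2.62, 2.62], [-0.44, 2.09], [-1.27, 1.32], [0.08, 2.57], [-1.32, 4.46], [0.12, 2], [-2.74, 2.74]. Speed limits (rad/s): [2.22, 2.22, 3.01, 3.01, 3.14, 3.14, 3.14].

INTERFACE

Orientations are given as a rotation vector (axis times angle).
In Python, from cell import observe, get_image, sign_off, boxes_of, place_of, arm gives the robot as it stands.
- The arm moves only by the tool arm_command, never from a script. Its argument "plan" is a list of rows, each a list of 2 entries, a list of its own where there are three numbers: the shift along the tool's x, y, z in m, then the turn, a rotation vector about the tool's x, y, z in degrees. In form: [[[tx, ty, tz], [ax, ay, az]], ...]. A call has 1 to 5 rows; each row is the pose to reach, as a shift and turn from the pose commanded when the call began, along the tool's axes at that moment; what a row does not reach only later rows make up. A row lasts 1/10 s, in which the tool goes at most 50 mm and 8.59 degrees, less where a joint would pass 70% of its speed; a pose out of reach is approached as far as the arm can. A call with a gripper value outside its range is refused whole. "fingers" is the closure, from -1 (fully open) to 1 (shut), set as the call begins (left out, the last holds). The fingers move at their own pace and stop on an object; "squeeze" is the grip in N (left out, the last holds). Time passes only in rows, so rows that repeat a pose let the fingers close. It gives the time, the measured TCP pose, the force and the opening at its end, in the units of the state.
- observe(): the state, without advancing time (a new reading comes with each control period).
- get_image(name): name is "scene" or "top" or "wrist"; returns a dict with "color" (400x640x3 uint8, red, green, blue), "camera_matrix" (3x3 intrinsics, pixels), "world_to_cam" (4x4, takes a point from world to camera coordinates); the wrist camera has in their place "mount" (4x4, takes a point from camera to tool coordinates, whose origin is the TCP and whose axes are the tool frame's). Camera axes: x right, y up, looking along -z (the intrinsics and any distortion apply to the point x, -y, -z); pixel columns grow to the right and rows downward; lengths in m; the calibration is good to about 2 mm. The wrist camera is an equidistant fisheye: a pixel r from the principal point sees the ray r / f radians off the axis. A picture is of the moment at which its call begins: read the wrist's pose just before it. There is no depth.
- sign_off(): hands the job in, once; it reports no verdict.
Trained networks look in a picture, given as the dict that the camera call returned (one of the last four; its "shot" number tells which), for a name from the list of things; names that differ only in an ending like _2 or _b are one class to them, and where a whole thing is asked for, a point or a joint stands for the part that bears it (a point fixed in the world has none). Each returns a list of dicts, best first, with "confidence" (0 to 1); they miss things now and then, are a little off and sometimes report something else, mostly with a low value. They report only what shows in the picture. A call takes as long as a camera call. They do not tell look-alikes from the thing itself.
- boxes_of(picture, thing): "point" ([column, row] in pixels, amid what is visible of it).
- place_of(picture, thing): "point" ([column, row] in pixels: a listed point, or the origin of a listed thing).
The state is a dict: "clock": time; "joints": joint angles; "dq": joint speeds; "joint_efforts": joint torques, N m; "position": TCP position; "ee_rot": TCP orientation; "force": force on the tool from outside, world axes, zero at the start; "ft_torque": the same for the moment, N m; "width": opening from 0.0 (shut) to 1.0 (fully open).
Only numpy, scipy, OpenCV 4.12 (cv2) and the standard library are available. Lean on these libraries where they do the work, as an engineer would, in place of code of your own. Each camera call takes 0.05 s, during which the arm holds its last target.

TASK

The field radio has fresh cells in, but its battery hatch is still sprung up and unlocked. Take the stubby wide-bladed screwdriver from the rack, find the slot of the hatch's quarter-turn fastener with its blade, gently press the hatch shut with it and turn the fastener clockwise until it holds the hatch down by itself. Then hang the driver upright, fully home in its own hole in the rack again, and leave the other tools and things on the bench where they are.

Things in the scene. Friction and masses are not known exactly. Their poses are not given: they have to be found in the camera images.
- radio: field radio, grey metal case fixed flat on the bench, 190 mm deep (x) x 250 mm wide (y) x 85 mm high (deck). Origin: centre of its underside; front panel faces its -x. Battery hatch in the deck, 70 mm (x) x 105 mm (y): hinge line at x 15, y -50, z 85 mm, free edge towards +y, fastener at x 15, y 38 mm. Hatch and fastener are light: over 30 N of contact on them, push and twist added, does damage.
- hatch (a joint): angle of the hatch about its hinge line: 0 = shut on its rubber seal, a hard stop, flush with the deck; springs under it hold it up at about 0.09 (fastener 8 mm up). Pressing at the fastener, 88 mm from the hinge line, takes about 1 N per mm of the way down, 8 to 9 N when shut; it springs up again unless the fastener is locked.
- slot_centre (a point): middle of the floor of the slot in the fastener, a steel disc 30 mm in diameter standing 6 mm above the hatch. Slot 22 mm long, 4 mm wide, 6 mm deep, closed ends; floor level with the hatch's top face. The axes are the hatch's (x as the radio's, z out of the hatch, tilting with it): the way the slot points is NOT measured, see fastener_top.
- fastener_top (a point): middle of the fastener's top face, 6 mm above slot_centre, same axes. Seen from above the slot lies 0 to 0.65 rad clockwise of the radio's x line as found; it turns with 0.03 to 0.08 N m between rigid stops at 0 and 1.45 rad clockwise. With the hatch up it jams at about 0.75; with the hatch within 2 mm of shut it turns on, and from about 1.2 it holds the hatch.
- driver: stubby flat-blade screwdriver, 0.1 kg, hanging upright in one of the rack's three holes by its handle's shoulder; the only short, square handle: 26 x 26 mm, 44 mm high, black. Origin: centre of the handle's underside, z up along the handle. Below it a 7 mm round shank, then the blade: 2.2 mm thick (x), 18 mm wide (y), end 38 mm below the origin. Usable either way round.
- driver_tip (a point): middle of the blade's end, 38 mm below the driver's origin; axes as the driver's
- driver_grip (a point): middle of the handle, 22 mm above the driver's origin; axes as the driver's
- rack: low plywood tool rack fixed on the bench, 50 mm (x) x 190 mm (y) x 60 mm high: an 8 mm plate on two end cheeks. Origin: centre of its underside; three oblong holes, 10 mm (x) x 22 mm (y), through the plate in a row along its y at -58, 0 and +58 mm. A tool's shoulder rests on the plate's top, 60 mm above the bench.
- crosspoint: slim round-handled cross-point screwdriver in the rack, black handle 23 mm diameter, 68 mm high; origin at its handle's underside. Leave alone.
- nutdriver: round-handled nut driver in the rack, black handle 27 mm diameter, 68 mm high; origin at its handle's underside. Leave alone.
- multimeter: yellow hand multimeter lying on its back, 85 x 165 x 46 mm; origin at its underside. Leave alone.
- cell0: spent battery cell standing upright, 33 mm diameter, 60 mm high; origin at its underside. Leave alone.
- cell1: a second spent cell like it. Leave alone.
- spool: reel of solder lying flat, 64 mm diameter, 42 mm high; origin at its underside. Leave alone.
- cutters: flush cutters lying flat, 125 mm long; origin at the middle of their underside. Leave alone.
Things that resemble listed ones, but are neither listed nor needed, are in the scene too. What is shaped like the driver but green is not meant.

How it is judged:
On the way:
1. the driver's blade stands in the fastener's slot and the hatch is pressed shut with it (z of driver_tip in the frame of slot_centre below 0.0025 m and distance between driver_tip and slot_centre below 0.005 m and value of joint hatch below 0.03 rad), for 0.1 s.
At the end, for the whole second after the job is handed in: The locked fastener by itself holds the hatch shut (under 0.03 rad, about 3 mm at the free edge), and the driver hangs at rest, upright within 0.08 rad, fully home in the hole it came from (within 6 mm of where it was) (value of joint hatch below 0.03 rad and distance of driver from where it was at the start of the episode below 0.006 m and angle between driver's own z axis and vertical below 0.08 rad and linear speed of driver below 0.02 m/s); the robot touches nothing.
It fails at once if the radio, its hatch or its fastener is loaded with more than 30 N by the driver or the gripper (contact force between any of driver, the fingers and radio above 30 N).
It fails at once if another tool in the rack is moved by more than 15 mm (distance of any of crosspoint, nutdriver from where it was at the start of the episode above 0.015 m).
It fails at once if a bystander on the bench is moved by more than 30 mm (distance of any of multimeter, cell0, cell1, spool, cutters from where it was at the start of the episode above 0.03 m).
It also fails if it takes over 67 s, if anything falls off the work surface, if the arm or the gripper's body presses on something with over 40 N, if the wrist force passes 120 N, or if a joint passes its speed limit or range.

## Working session

There is one attempt and no reset: what is moved stays moved. The work goes in short steps, Python scripts to look and compute and a tool call to move; the robot and the scene stay as the last step left them, time stands still between calls to the robot, and variables do not carry over. Pictures are saved under pics/ and viewed, and the job is handed in when it is done.

Besides the shell and the picture viewer there is one more tool, called in YAML: its name, and indented under it one key for each argument. arm_command: Moves the arm, as the interface text tells. Its arguments: {"type":"object","properties":{"plan":{"type":"array","items":{"type":"array"}},"fingers":{"type":"number"},"squeeze":{"type":"number"}},"required":["plan"]}

```bash
ls; mkdir -p pics; cat > h.py <<'E'
import numpy as np, cv2
from scipy.spatial.transform import Rotation as R
from cell import *
def save(p,n,crop=None,s=1):
    c=p["color"]
    if crop: c=c[crop[1]:crop[3],crop[0]:crop[2]]
    if s!=1: c=cv2.resize(c,None,fx=s,fy=s,interpolation=cv2.INTER_CUBIC)
    cv2.imwrite("pics/"+n+".png",np.ascontiguousarray(c[:,:,::-1]))
def ray(p,uv,st=None):
    K=np.array(p["camera_matrix"]);x=(uv[0]-K[0,2])/K[0,0];y=(uv[1]-K[1,2])/K[1,1]
    if "mount" in p:
        r=np.hypot(x,y); d=np.array([x/r*np.sin(r),-y/r*np.sin(r),-np.cos(r)]) if r>1e-9 else np.array([0,0,-1.])
        M=np.array(p["mount"]);T=np.eye(4);T[:3,:3]=R.from_rotvec(st["ee_rot"]).as_matrix();T[:3,3]=st["position"]
        M=T@M
    else:
        d=np.array([x,-y,-1.]);M=np.linalg.inv(np.array(p["world_to_cam"]))
    return M[:3,3],M[:3,:3]@d
def onz(p,uv,z,st=None):
    o,d=ray(p,uv,st);return o+d*(z-o[2])/d[2]
def tri(rs):
    A=np.zeros((3,3));b=np.zeros(3)
    for o,d in rs:
        d=d/np.linalg.norm(d);P=np.eye(3)-np.outer(d,d);A+=P;b+=P@o
    x=np.linalg.solve(A,b)
    return x,[np.linalg.norm((np.eye(3)-np.outer(d,d)/(d@d))@(x-o)) for o,d in rs]
def proj(p,X,st=None):
    X=np.asarray(X,float);K=np.array(p["camera_matrix"])
    if "mount" in p:
        M=np.array(p["mount"]);T=np.eye(4);T[:3,:3]=R.from_rotvec(st["ee_rot"]).as_matrix();T[:3,3]=st["position"]
        W=np.linalg.inv(T@M)
    else: W=np.array(p["world_to_cam"])
    c=W[:3,:3]@X+W[:3,3];v=np.array([c[0],-c[1],-c[2]])
    if "mount" in p:
        r=np.hypot(v[0],v[1]);t=np.arctan2(r,v[2]);xy=v[:2]/r*t
    else: xy=v[:2]/v[2]
    return np.array([K[0,0]*xy[0]+K[0,2],K[1,1]*xy[1]+K[1,2]])
E
python3 - <<'E'
from h import *
st=observe();print(st);print(arm.tip_extent)
for n in("scene","top","wrist"):
    p=get_image(n);save(p,n+"0");print(n,p["camera_matrix"],[k for k in p]); print(np.round(p.get("world_to_cam",p.get("mount")),3))
    for t in("driver","driver_grip","driver_tip","slot_centre","fastener_top","rack","radio","crosspoint","nutdriver"):
        print(t,[(np.round(x["point"],1).tolist(),round(x["confidence"],2)) for x in place_of(p,t)[:4]])
E
```

```text
pics
{'clock': 0.0, 'joints': array([-1.3475852 ,  0.43523097,  0.02496047,  1.57409648, -0.01162303,
        1.13399538, -0.07509771]), 'dq': array([ 0.00029909,  0.00051107, -0.00011699, -0.00071593,  0.0011197 ,
       -0.00024857,  0.00095628]), 'joint_efforts': array([-1.17816533e-03, -6.67853451e+01,  9.84041020e-01, -3.14449561e+01,
       -6.07503718e-02,  4.31913813e-02,  1.84546111e-04]), 'position': array([0.19993306, 0.59165388, 0.24794007]), 'ee_rot': array([-1.55720699,  0.25590427, -0.25568348]), 'force': array([-0.00078684, -0.20527966,  0.27925057]), 'ft_torque': array([-0.05062774, -0.04697049, -0.02800607]), 'width': 1.0007730535760533}
0.022
scene [[380.57127709   0.         325.08928322]
 [  0.         380.57127709 202.85118284]
 [  0.           0.           1.        ]] ['color', 'camera_matrix', 'world_to_cam', 'shot']
[[ 0.879  0.476 -0.025 -0.47 ]
 [-0.24   0.487  0.84   0.065]
 [ 0.411 -0.732  0.543 -1.17 ]
 [ 0.     0.     0.     1.   ]]
driver [([240.4, 330.3], 0.87), ([224.2, 270.1], 0.85), ([205.5, 259.7], 0.68)]
driver_grip [([226.3, 265.0], 0.88), ([20
[... 1121 characters left out ...]
rosspoint [([458.7, 219.3], 0.43)]
nutdriver [([411.8, 232.0], 0.52), ([261.3, 185.0], 0.16)]
wrist [[309.70691629   0.         318.65074277]
 [  0.         309.70691629 202.85952993]
 [  0.           0.           1.        ]] ['color', 'camera_matrix', 'mount', 'shot']
[[ 0.    -0.953 -0.304 -0.082]
 [-0.001  0.304 -0.953 -0.136]
 [ 1.     0.001 -0.001 -0.   ]
 [ 0.     0.     0.     1.   ]]
driver [([44.2, 380.1], 0.57), ([43.9, 352.6], 0.57)]
driver_grip [([44.4, 387.6], 0.63), ([52.6, 357.8], 0.48)]
driver_tip [([34.1, 342.4], 0.6)]
slot_centre []
fastener_top []
rack [([52.9, 374.9], 0.67)]
radio [([44.8, 382.9], 0.24)]
crosspoint [([42.4, 387.9], 0.41)]
nutdriver [([48.9, 383.2], 0.5)]
```

View pics/scene0.png

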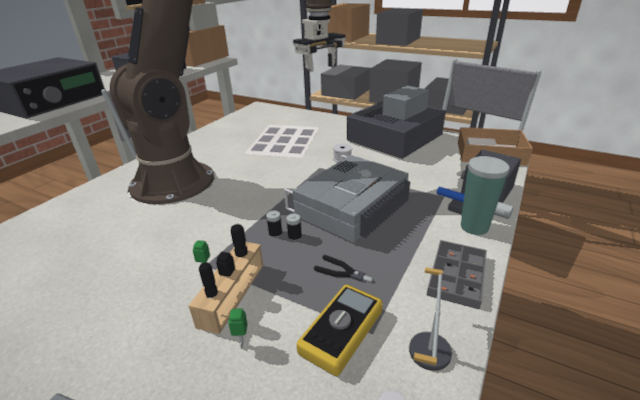

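View pics/top0.png

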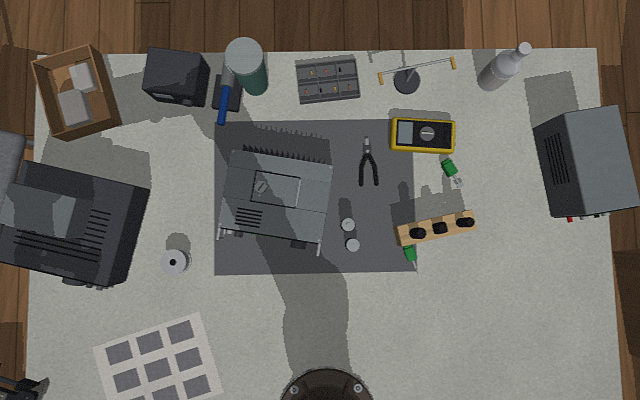

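View pics/wrist0.png

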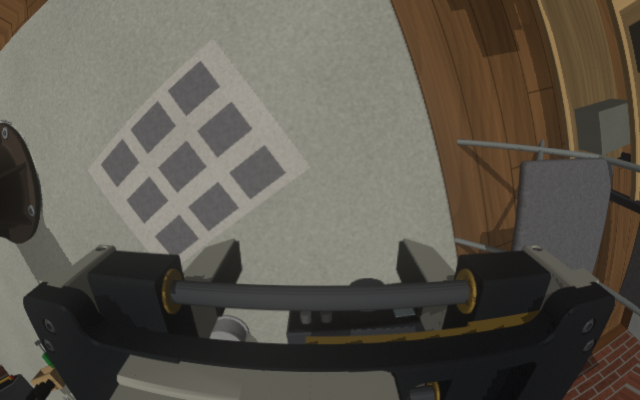

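Scene: the black driver is in the middle hole between two round-handled tools. Look-alikes are green and loose. Zooming on the rack and hatch.

```bash
python3 - <<'E'
from h import *
p=get_image("top");s=get_image("scene")
save(p,"top_rack",(385,200,485,275),7);save(p,"top_radio",(210,140,340,260),5);save(s,"sc_rack",(185,215,275,335),5);save(s,"sc_radio",(280,140,420,240),5)
for name,pi in(("top",p),("scene",s)):
  for t in("fastener_top","slot_centre","driver_grip","driver","rack","radio","crosspoint","nutdriver"):
    for f in (place_of,boxes_of):print(name,f.__name__,t,[(np.round(x["point"],1).tolist(),round(x["confidence"],2)) for x in f(pi,t)[:3]])
E
```

```text
top call fastener_top [([260.0, 185.9], 0.92)]
top call fastener_top [([277.6, 188.0], 0.7), ([363.7, 161.5], 0.58)]
top call slot_centre [([257.4, 186.6], 0.89)]
top call slot_centre [([274.5, 192.1], 0.91), ([421.1, 134.7], 0.6)]
top call driver_grip [([446.8, 167.6], 0.56)]
top call driver_grip [([451.5, 170.5], 0.65), ([440.4, 227.3], 0.63), ([412.6, 253.8], 0.59)]
top call driver [([413.2, 262.0], 0.65), ([450.2, 173.6], 0.55)]
top call driver [([450.7, 169.2], 0.67), ([410.5, 254.0], 0.61), ([438.6, 230.7], 0.48)]
top call rack [([431.4, 227.6], 0.75)]
top call rack [([432.3, 225.5], 0.86), ([465.3, 219.3], 0.69), ([414.4, 233.6], 0.58)]
top call radio []
top call radio [([272.4, 194.0], 0.74), ([466.3, 221.3], 0.28)]
top call crosspoint [([441.3, 229.9], 0.63), ([460.7, 219.2], 0.62)]
top call crosspoint [([465.0, 220.0], 0.49)]
top call nutdriver [([410.4, 233.0], 0.51)]
top call nutdriver [([414.6, 231.2], 0.6)]
scene call fastener_top [([361.6, 171.5], 0.59), ([272.4, 230.1], 0.44)]
scene call fastener_top [([360.0, 181.4], 0.73), ([227.1, 262.8], 0.69)]
scene call slot_centre [([363.6, 175.3], 0.58)]
scene call slot_centre [([362.2, 179.1], 0.96)]
scene call driver_grip [([226.7, 261.7], 0.78), ([280.4, 338.8], 0.64)]
scene call driver_grip [([278.8, 339.2], 0.64), ([226.4, 263.0], 0.59)]
scene call driver [([267.0, 337.9], 0.79), ([225.0, 269.1], 0.55), ([366.5, 170.2], 0.54)]
scene call driver [([224.8, 262.4], 0.69), ([279.2, 338.1], 0.57), ([210.2, 257.4], 0.52)]
scene call rack [([231.2, 289.7], 0.89)]
scene call rack [([223.3, 291.6], 0.69)]
scene call radio [([350.6, 209.9], 0.76), ([338.9, 160.4], 0.65)]
scene call radio [([354.3, 196.2], 0.67)]
scene call crosspoint [([212.8, 289.8], 0.75)]
scene call crosspoint [([205.9, 278.3], 0.73)]
scene call nutdriver [([241.0, 254.3], 0.74)]
scene call nutdriver [([239.2, 240.8], 0.78)]
```

View pics/top_rack.png

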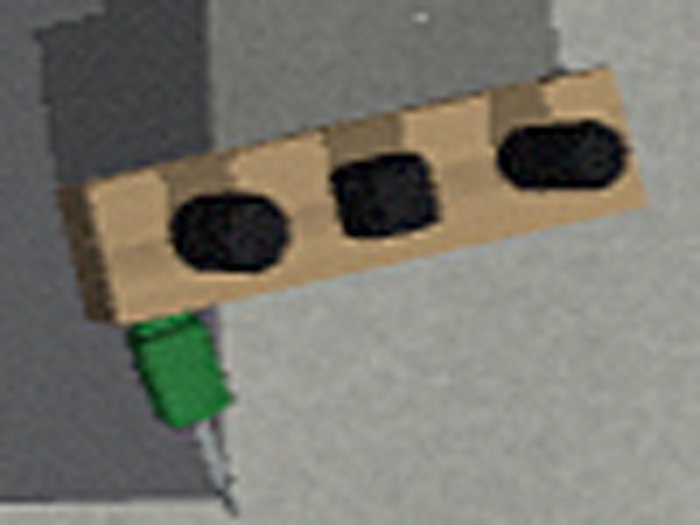

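View pics/top_radio.png

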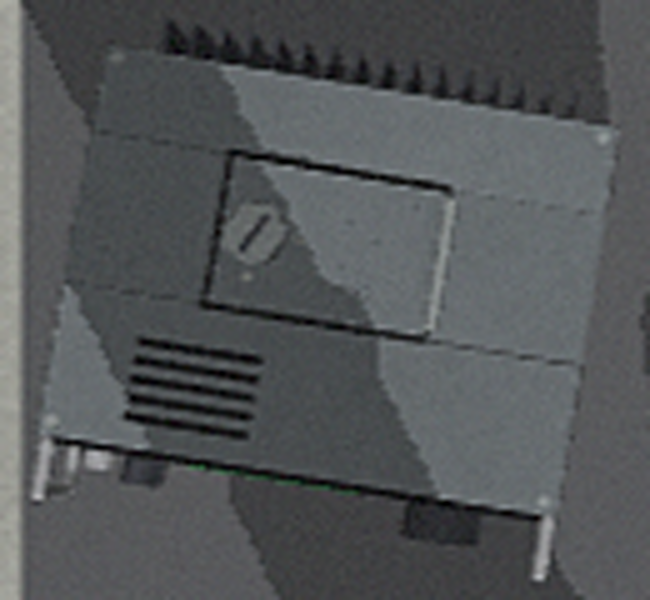

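View pics/sc_rack.png

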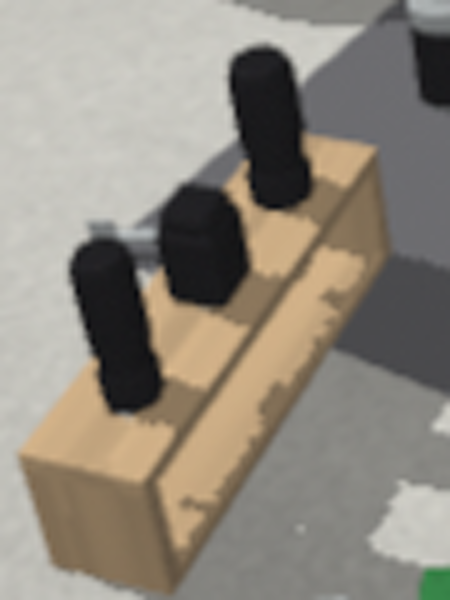

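View pics/sc_radio.png

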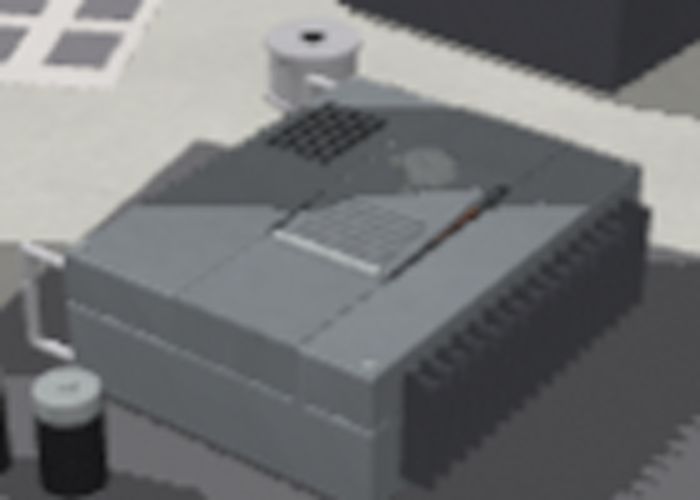

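```bash
python3 - <<'E'
from h import *
p=get_image("top")
def fit(px,off,z,sz,zo,lab):
    W=np.array([onz(p,(np.array(u)+0.5)/zo-0.5+off,z) for u in px])
    dx,dy=sz[0]/2,sz[1]/2
    L=np.array([[dx,dy],[dx,-dy],[-dx,-dy],[-dx,dy]])
    c=W[:,:2].mean(0);Q=W[:,:2]-c
    a=np.arctan2((L[:,0]*Q[:,1]-L[:,1]*Q[:,0]).sum(),(L*Q).sum())
    Rm=np.array([[np.cos(a),-np.sin(a)],[np.sin(a),np.cos(a)]])
    print(lab,c,"yaw",a,"resid mm",np.round(1e3*(Q-L@Rm.T),1).tolist());return c,Rm,a
c,Rm,a=fit([(88,185),(610,68),(645,207),(118,322)],[385,200],.06,(.05,.19),7,"rack")
for y in(-.058,0,.058):print("hole",y,c+Rm@[0,y])
print("driver top px",onz(p,np.array([386,196])/7+[385,200],.104))
c,Rm,a=fit([(108,52),(612,130),(545,515),(52,437)],[210,140],.085,(.19,.25),5,"radio")
z=.085+.008+.006
print("fast exp",c+Rm@[.015,.038])
for u in([260,185.9],):print("fast net",onz(p,u,z))
w0=onz(p,np.array([239,251])/5+[210,140],z);w1=onz(p,np.array([271,216])/5+[210,140],z)
print("slot mid",(w0+w1)/2,"len",np.linalg.norm(w1-w0),"ang",np.arctan2(*(w1-w0)[[1,0]]), "radio yaw",a)
E
```

```text
rack [ 0.47001871 -0.27816439] yaw 0.19505695009348237 resid mm [[-0.6, -1.0], [-0.2, 0.6], [0.0, 0.4], [0.8, -0.1]]
hole -0.058 [ 0.48126041 -0.33506451]
hole 0 [ 0.47001871 -0.27816439]
hole 0.058 [ 0.45877701 -0.22126426]
driver top px [ 0.4684699  -0.27264954  0.104     ]
radio [0.55238132 0.11172509] yaw -0.17264891036053703 resid mm [[-2.2, -1.9], [-1.5, 3.3], [2.6, 6.3], [1.1, -7.7]]
fast exp [0.57368643 0.14658326]
fast net [0.57564434 0.14633637 0.099     ]
slot mid [0.57371619 0.14400122 0.099     ] len 0.02221465039078057 ang -0.7498839450662156 radio yaw -0.17264891036053703
```

```bash
cat >> h.py <<'E'
def Rt(yaw):
    # tool y=down; tool z horizontal at yaw ; x=y cross z
    z=np.array([np.cos(yaw),np.sin(yaw),0]);y=np.array([0,0,-1.]);x=np.cross(y,z)
    return np.c_[x,y,z]
def go(pos,yaw,st=None,):
    st=st or observe();A=R.from_rotvec(st["ee_rot"]).as_matrix()
    z=A[:,2];print("t",round(st["clock"],2),"pos",np.round(st["position"],4),"zyaw",round(np.arctan2(z[1],z[0]),3),"down",np.round(A[:,1],3),"F",np.round(st["force"],1),"w",round(st["width"],3))
    B=Rt(yaw)
    print("shift",np.round(A.T@(np.array(pos)-st["position"]),4).tolist(),"turn deg",np.round(np.degrees(R.from_matrix(A.T@B).as_rotvec()),2).tolist())
E
python3 - <<'E'
from h import *
go([0.46,0.2,0.25],0.195); go([0.46,0.2,0.25],0.195-np.pi)
E
```

```text
t 3.25 pos [0.2001 0.5921 0.2487] zyaw 1.245 down [ 0. -0. -1.] F [-0.2  0.5 -0.3] w 1.0
shift [0.3718, -0.0013, -0.2882] turn deg [0.0, 60.15, 0.0]
t 3.25 pos [0.2001 0.5921 0.2487] zyaw 1.245 down [ 0. -0. -1.] F [-0.2  0.5 -0.3] w 1.0
shift [0.3718, -0.0013, -0.2882] turn deg [0.0, -119.85, -0.0]
```

arm_command:
  plan:
    - [[0.037,0,-0.029],[0,6,0]]
    - [[0.074,0,-0.058],[0,12,0]]
    - [[0.111,0,-0.087],[0,18,0]]
    - [[0.148,0,-0.116],[0,24,0]]
    - [[0.185,0,-0.145],[0,30,0]]

```text
clock: 3.75
position: [0.3297, 0.3939, 0.2489]
ee_rot: [-1.465, 0.667, -0.667]
force: [1.0, 0.3, 0.3]
width: 1.004
```

```bash
python3 - <<'E'
from h import *
go([0.46,0.15,0.26],0.195)
E
```

```text
t 3.75 pos [0.3297 0.3939 0.2489] zyaw 0.717 down [ 0.     0.001 -1.   ] F [1.  0.3 0.3] w 1.004
shift [0.2694, -0.0112, -0.0621] turn deg [-0.03, 29.91, -0.02]
```

arm_command:
  plan:
    - [[0.05,0,0.012],[0,6,0]]
    - [[0.1,0,0.025],[0,12,0]]
    - [[0.15,0,0.038],[0,18,0]]
    - [[0.2,0,0.05],[0,24,0]]
    - [[0.25,0,0.06],[0,30,0]]

```text
clock: 4.25
position: [0.5349, 0.2507, 0.249]
ee_rot: [-1.294, 1.065, -1.065]
force: [0.0, 0.9, -0.1]
width: 1.003
```

```bash
python3 - <<'E'
from h import *
st=observe();p=get_image("wrist");save(p,"w1");go([0.47,-0.278,0.22],0.195)
print(proj(p,[.574,.145,.099],st))
for t in("fastener_top","slot_centre"):
    print(t,[(np.round(x["point"],1).tolist(),round(x["confidence"],2)) for x in place_of(p,t)[:3]])
E
```

```text
t 4.3 pos [0.5415 0.2427 0.2494] zyaw 0.178 down [ 0.006 -0.004 -1.   ] F [ 6.6 -5.1  2. ] w 1.0
shift [0.4997, 0.0308, -0.1629] turn deg [-0.28, -0.96, 0.26]
[334.15564027 291.40444842]
fastener_top [([336.9, 288.3], 0.63)]
slot_centre []
```

View pics/w1.png

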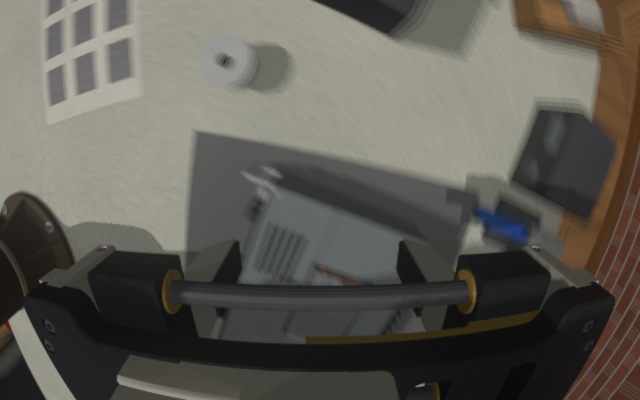

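arm_command:
  plan:
    - [[0.05,0,0.005],[0,0,0]]
    - [[0.1,0,0.01],[0,0,0]]
    - [[0.15,0,0.015],[0,0,0]]
    - [[0.18,0,0.017],[0,-1,0]]
    - [[0.18,0,0.017],[0,-1,0]]

```text
clock: 4.9
position: [0.586, 0.0733, 0.2492]
ee_rot: [-1.302, 1.052, -1.055]
force: [0.2, -0.7, 0.0]
width: 0.999
```

arm_command:
  plan:
    - [[0,0,0],[0,0,0]]

```text
clock: 5.0
position: [0.5851, 0.079, 0.2487]
ee_rot: [-1.303, 1.05, -1.049]
force: [-0.2, 0.4, 0.3]
width: 0.997
```

```bash
python3 - <<'E'
from h import *
st=observe();p=get_image("wrist");save(p,"w2");save(p,"w2z",(220,140,420,290),4)
go([0.48,-0.35,0.25],0.195)
print(proj(p,[.574,.145,.099],st))
for t in("fastener_top","slot_centre"):
    r=place_of(p,t);print(t,[(np.round(x["point"],1).tolist(),round(x["confidence"],2)) for x in r[:3]])
    if r: print(onz(p,r[0]["point"],.099,st))
E
```

```text
t 5.05 pos [0.5849 0.0803 0.2486] zyaw 0.217 down [-0.     0.001 -1.   ] F [-0.7  0.3 -0.3] w 0.998
shift [0.3976, -0.0018, -0.1951] turn deg [0.01, 1.26, -0.07]
[321.24511538 123.75858976]
fastener_top [([322.6, 123.2], 0.84)]
[0.57509813 0.14577023 0.099     ]
slot_centre [([324.5, 122.6], 0.62)]
[0.57667354 0.14668613 0.099     ]
```

View pics/w2.png

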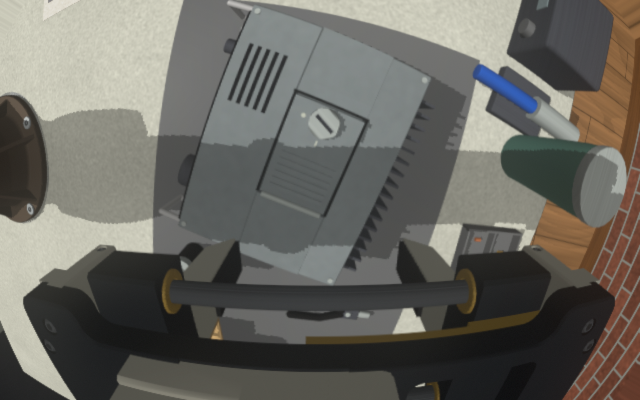

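View pics/w2z.png

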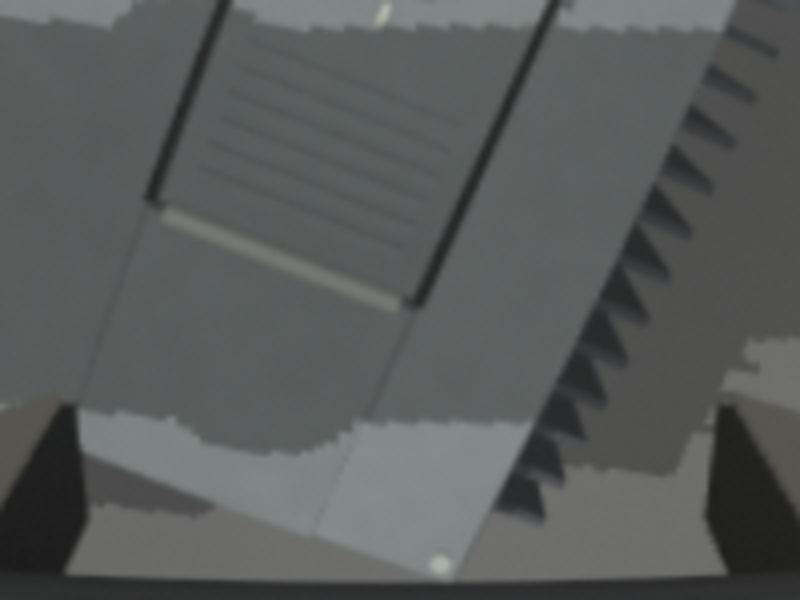

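```bash
python3 - <<'E'
import cv2
a=cv2.imread("pics/w2.png");c=a[80:170,265:385];cv2.imwrite("pics/w2f.png",cv2.resize(c,None,fx=6,fy=6,interpolation=cv2.INTER_CUBIC))
E
```

```text
(no output)
```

View pics/w2f.png

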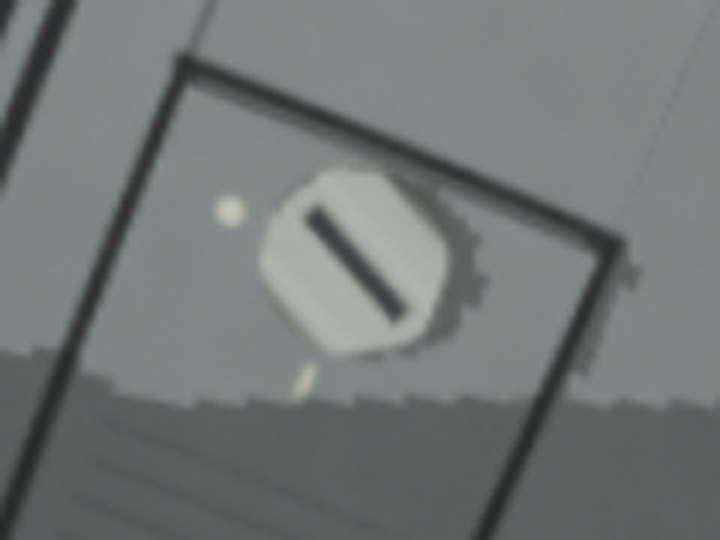

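```bash
python3 - <<'E'
from h import *
p=get_image("wrist");st=observe()
f=lambda u,z:onz(p,(np.array(u)+.5)/6-.5+[265,80],z,st)
a,b=f([313,212],.099),f([402,316],.099);print("slot",(a+b)/2,np.linalg.norm(a-b),np.arctan2(*(b-a)[[1,0]]))
print("disc",f([354,260],.099))
a,b=f([183,62],.085),f([617,243],.085);print("edge",(a+b)/2,np.linalg.norm(a-b),np.arctan2(*(b-a)[[1,0]]))
yaw=np.arctan2(*(b-a)[[1,0]]);c,s=np.cos(yaw),np.sin(yaw)
print("fastener pred from edge(y=55 at x15)",(a+b)[:2]/2-np.array([-s,c])*.0165)
E
```

```text
slot [0.57624393 0.14734549 0.099     ] 0.02098394583279824 -0.6484433005098802
disc [0.57556026 0.14782358 0.099     ]
edge [0.57952219 0.1662029  0.085     ] 0.07509665157095251 -0.1749900120595312
fastener pred from edge(y=55 at x15) [0.57664957 0.14995488]
```

arm_command:
  plan:
    - [[0.04,0,-0.02],[0,0,0]]
    - [[0.08,0,-0.04],[0,0,0]]
    - [[0.12,0,-0.06],[0,0,0]]
    - [[0.16,0,-0.08],[0,0,0]]
    - [[0.2,0,-0.1],[0,1,0]]

```text
clock: 5.7
position: [0.5301, -0.1384, 0.2489]
ee_rot: [-1.297, 1.06, -1.06]
force: [0.5, -0.3, -0.0]
width: 1.0
```

arm_command:
  plan:
    - [[0.04,0,-0.02],[0,0,0]]
    - [[0.08,0,-0.04],[0,0,0]]
    - [[0.12,0,-0.06],[0,0,0]]
    - [[0.16,0,-0.08],[0,0,0]]
    - [[0.19,0,-0.095],[0,0,0]]

```text
clock: 6.2
position: [0.474, -0.3449, 0.2489]
ee_rot: [-1.297, 1.062, -1.063]
force: [0.3, 0.2, 0.1]
width: 0.997
```

arm_command:
  plan:
    - [[0,0,0],[0,0,0]]
    - [[0,0,0],[0,0,0]]

```text
clock: 6.4
position: [0.4748, -0.3428, 0.2485]
ee_rot: [-1.296, 1.063, -1.062]
force: [0.7, -0.1, 0.2]
width: 1.002
```

```bash
python3 - <<'E'
from h import *
st=observe();p=get_image("wrist");save(p,"w3");save(p,"w3z",(210,60,430,225),3.6)
go([0.47,-0.278,0.18],0.195)
for t in("driver","driver_grip","driver_tip","rack","crosspoint","nutdriver"):
    r=place_of(p,t);print(t,[(np.round(x["point"],1).tolist(),round(x["confidence"],2)) for x in r[:3]])
for X in([.47,-.278,.06],[.47,-.278,.104]):print(proj(p,X,st))
E
```

```text
t 6.45 pos [ 0.4754 -0.3417  0.2485] zyaw 0.199 down [ 0.     0.001 -1.   ] F [-0.  -0.6 -0.1] w 0.999
shift [-0.0634, 0.0685, 0.0073] turn deg [-0.01, 0.25, -0.06]
driver [([323.3, 124.1], 0.93), ([266.8, 69.4], 0.83), ([420.1, 198.2], 0.65)]
driver_grip [([432.1, 184.3], 0.62), ([292.8, 67.1], 0.59)]
driver_tip [([394.4, 203.6], 0.83), ([235.9, 74.3], 0.56)]
rack [([323.1, 126.6], 0.72)]
crosspoint [([329.5, 182.3], 0.82)]
nutdriver [([323.8, 69.3], 0.92)]
[325.4476898  124.07092278]
[326.57714007 126.62000524]
```

View pics/w3.png

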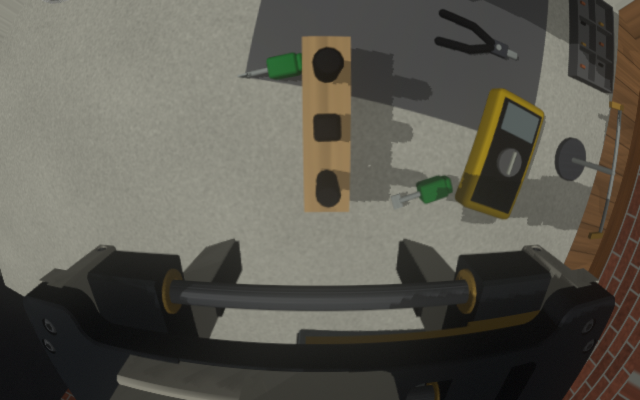

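View pics/w3z.png

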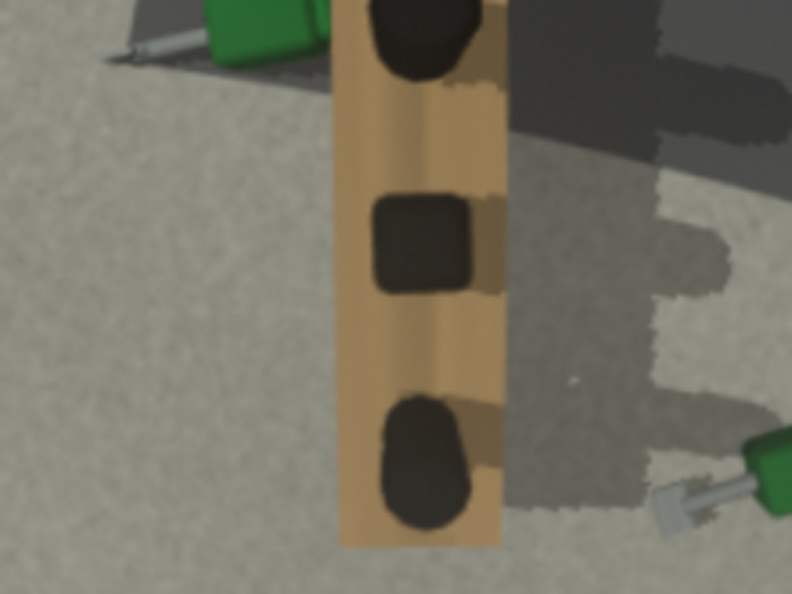

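```bash
python3 - <<'E'
from h import *
p=get_image("wrist");st=observe()
f=lambda u,z:onz(p,(np.array(u)+.5)/3.6-.5+[210,60],z,st)
d=f([422,243],.104);print(d, f([373,192],.104)-f([472,293],.104))
a=(f([333,0],.06)+f([508,0],.06))/2;b=(f([341,545],.06)+f([501,545],.06))/2
print(np.arctan2(*(a-b)[[1,0]])-np.pi/2, a,b)
go([d[0],d[1],.16],0.198)
E
```

```text
[ 0.470512   -0.27808389  0.104     ] [-0.0294013   0.02004739  0.        ]
0.2036100635650404 [ 0.45765959 -0.21054896  0.06      ] [ 0.49075207 -0.37082544  0.06      ]
t 6.8 pos [ 0.475  -0.3424  0.2488] zyaw 0.199 down [ 0.  0. -1.] F [ 0.5 -0.5  0.3] w 1.0
shift [-0.0639, 0.0888, 0.0083] turn deg [-0.02, 0.06, -0.01]
```

arm_command:
  plan:
    - [[-0.03,0.0,0.004],[0,0,0]]
    - [[-0.064,0.01,0.008],[0,0,0]]
    - [[-0.064,0.05,0.008],[0,0,0]]
    - [[-0.064,0.089,0.008],[0,0,0]]
    - [[-0.064,0.089,0.008],[0,0,0]]

```text
clock: 7.3
position: [0.4675, -0.2765, 0.156]
ee_rot: [-1.299, 1.068, -1.056]
force: [-1.3, 0.1, 0.2]
width: 1.003
```

```bash
python3 - <<'E'
from h import *
go([.4705,-.2781,.093],0.2)
E
```

```text
t 7.3 pos [ 0.4675 -0.2765  0.156 ] zyaw 0.199 down [-0.007  0.003 -1.   ] F [-1.3  0.1  0.2] w 1.003
shift [0.0024, 0.063, 0.003] turn deg [0.35, -0.07, -0.26]
```

arm_command:
  plan:
    - [[0,0.02,0],[0,0,0]]
    - [[0,0.04,0],[0,0,0]]
    - [[0,0.055,0],[0,0,0]]
    - [[0,0.067,0],[0,0,0]]
    - [[0,0.067,0],[0,0,0]]

```text
clock: 7.8
position: [0.4698, -0.2788, 0.0926]
ee_rot: [-1.296, 1.063, -1.062]
force: [0.4, 0.2, -0.9]
width: 0.998
```

```bash
python3 - <<'E'
from h import *
go([.4705,-.2781,.093],0.2)
s=get_image("scene");save(s,"s4",(160,180,300,340),4)
E
```

```text
t 7.8 pos [ 0.4698 -0.2788  0.0926] zyaw 0.198 down [-0.001  0.    -1.   ] F [ 0.4  0.2 -0.9] w 0.998
shift [-0.0005, -0.0004, 0.0009] turn deg [0.04, -0.13, -0.04]
```

View pics/s4.png

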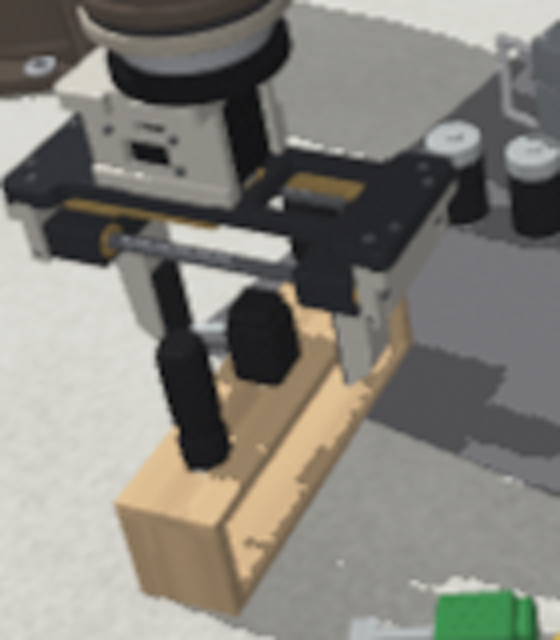

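The driver stands between the open jaws and the neighbours are clear. Closing.

arm_command:
  plan:
    - [[0,0,0],[0,0,0]]
    - [[0,0,0],[0,0,0]]
    - [[0,0,0],[0,0,0]]
    - [[0,0,0],[0,0,0]]
    - [[0,0,0],[0,0,0]]
  fingers: 1
  squeeze: 40

```text
clock: 8.35
position: [0.4699, -0.2788, 0.0929]
ee_rot: [-1.296, 1.062, -1.062]
force: [0.2, -0.4, 0.7]
width: 0.616
```

arm_command:
  plan:
    - [[0,0,0],[0,0,0]]
    - [[0,0,0],[0,0,0]]
    - [[0,0,0],[0,0,0]]

```text
clock: 8.65
position: [0.4698, -0.2788, 0.0927]
ee_rot: [-1.296, 1.062, -1.062]
force: [0.7, 0.2, 0.3]
width: 0.351
```

arm_command:
  plan:
    - [[0,0,0],[0,0,0]]
    - [[0,0,0],[0,0,0]]
    - [[0,0,0],[0,0,0]]

```text
clock: 8.95
position: [0.4698, -0.2788, 0.0927]
ee_rot: [-1.296, 1.062, -1.062]
force: [-0.3, 0.4, -1.0]
width: 0.278
```

```bash
python3 - <<'E'
from h import *
go([.4705,-.2781,.16],0.2)
p=get_image("wrist");save(p,"w5")
E
```

```text
t 8.95 pos [ 0.4698 -0.2788  0.0927] zyaw 0.198 down [-0.  0. -1.] F [-0.3  0.4 -1. ] w 0.278
shift [-0.0005, -0.0673, 0.0008] turn deg [0.01, -0.13, -0.0]
```

arm_command:
  plan:
    - [[0,-0.015,0],[0,0,0]]
    - [[0,-0.035,0],[0,0,0]]
    - [[0,-0.065,0],[0,0,0]]
    - [[0,-0.1,0],[0,0,0]]
    - [[0,-0.14,0],[0,0,0]]

```text
clock: 9.5
position: [0.4691, -0.2784, 0.2333]
ee_rot: [-1.297, 1.064, -1.061]
force: [0.6, 0.3, -1.4]
width: 0.282
```

arm_command:
  plan:
    - [[0,-0.015,0],[0,0,0]]
    - [[0,-0.015,0],[0,0,0]]
    - [[0,-0.015,0],[0,0,0]]

```text
clock: 9.8
position: [0.4696, -0.2784, 0.2471]
ee_rot: [-1.296, 1.063, -1.062]
force: [-0.2, 0.8, -1.7]
width: 0.281
```

```bash
python3 - <<'E'
from h import *
go([.576,.067,.25],0.2)
st=observe()
s=get_image("scene");save(s,"s6",(160,80,320,340),3);p=get_image("wrist");save(p,"w6")
print(proj(s,st["position"]-[0,0,.0707]),proj(p,st["position"]-[0,0,.0707],st))
for im in(s,p):
  for t in("driver","driver_grip","driver_tip"):
    r=place_of(im,t);print(t,[(np.round(x["point"],1).tolist(),round(x["confidence"],2)) for x in r[:3]])
E
```

```text
t 9.8 pos [ 0.4696 -0.2784  0.2471] zyaw 0.198 down [-0.  0. -1.] F [-0.2  0.8 -1.7] w 0.281
shift [-0.3178, -0.0028, 0.1723] turn deg [0.01, -0.12, -0.03]
[216.06991731 222.51229365] [317.61869303 224.17542043]
driver [([210.5, 201.0], 0.8), ([350.7, 207.3], 0.69), ([267.8, 337.3], 0.68)]
driver_grip [([283.5, 339.1], 0.78), ([211.8, 193.5], 0.59), ([227.3, 262.9], 0.48)]
driver_tip [([248.4, 339.5], 0.81), ([217.0, 223.7], 0.73), ([201.7, 262.9], 0.63)]
driver [([319.5, 248.3], 0.86), ([411.1, 240.1], 0.78), ([262.2, 124.5], 0.77)]
driver_grip [([321.9, 267.1], 0.9), ([427.0, 233.2], 0.74)]
driver_tip [([316.0, 227.0], 0.82), ([234.5, 126.7], 0.68), ([380.2, 249.8], 0.65)]
```

View pics/s6.png

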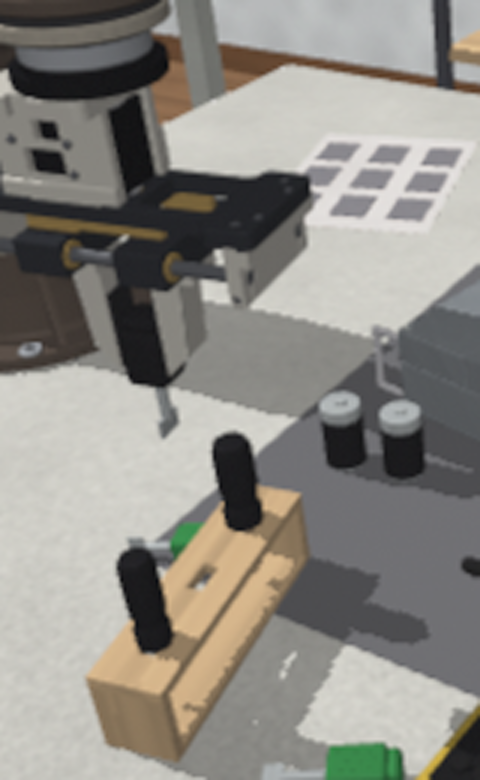

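View pics/w6.png

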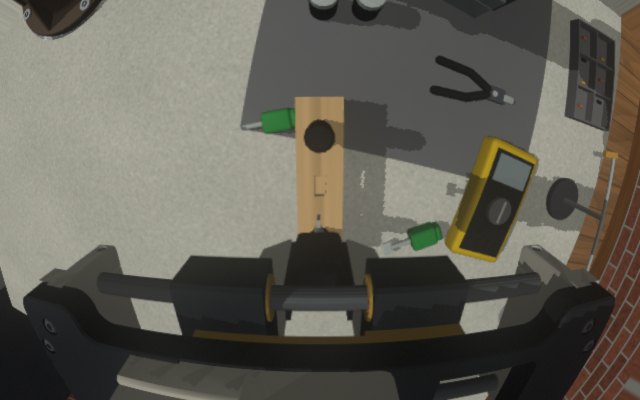

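```bash
python3 - <<'E'
import cv2
a=cv2.imread("pics/w6.png");c=a[170:270,270:370];cv2.imwrite("pics/w6z.png",cv2.resize(c,None,fx=6,fy=6,interpolation=cv2.INTER_CUBIC))
E
python3 - <<'E'
from h import *
p=get_image("wrist");st=observe()
A=R.from_rotvec(st["ee_rot"]).as_matrix()
for dx in(-.009,0,.009): print((proj(p,st["position"]+A@[dx,.0707,0],st)-[270,170])*6)
E
```

```text
[285.48487362 253.68082117]
[285.60465107 324.7600075 ]
[285.72700368 393.75593362]
```

View pics/w6z.png

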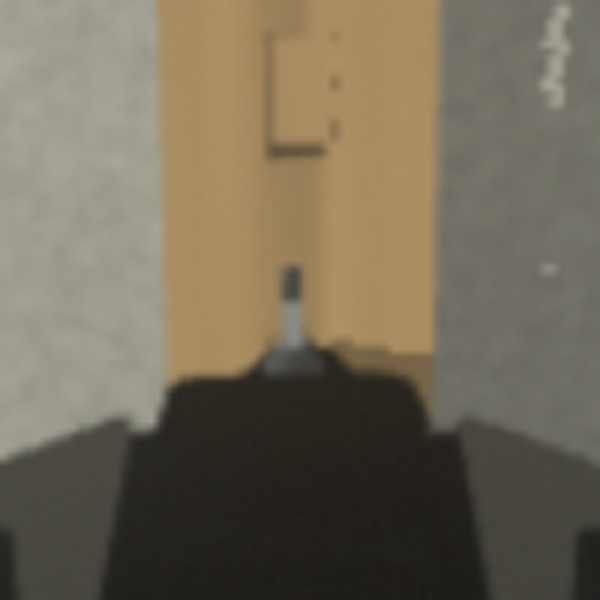

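```bash
python3 - <<'E'
from h import *
go([.624,.111,.21],0.92); print(observe()["joints"])
E
```

```text
t 10.25 pos [ 0.4697 -0.2788  0.2473] zyaw 0.198 down [-0.001  0.    -1.   ] F [ 0.5 -0.3 -0.5] w 0.284
shift [-0.3519, 0.0373, 0.2279] turn deg [0.03, -41.39, -0.03]
[ 0.0131555   0.32984017  0.56210917  1.80186688 -0.19819342  1.06681512
  0.84504477]
```

arm_command:
  plan:
    - [[-0.04,0,0.022],[0,-5,0]]
    - [[-0.08,0,0.045],[0,-10,0]]
    - [[-0.12,0,0.068],[0,-15,0]]
    - [[-0.16,0,0.09],[0,-20,0]]
    - [[-0.2,0,0.112],[0,-25,0]]

```text
clock: 10.75
position: [0.5407, -0.0589, 0.2478]
ee_rot: [-1.445, 0.728, -0.728]
force: [0.2, -0.7, -0.5]
width: 0.285
```

```bash
python3 - <<'E'
from h import *
go([.624,.111,.21],0.92)
E
```

```text
t 10.75 pos [ 0.5407 -0.0589  0.2478] zyaw 0.637 down [ 0.  0. -1.] F [ 0.2 -0.7 -0.5] w 0.285
shift [-0.087, 0.0379, 0.168] turn deg [-0.02, -16.19, 0.01]
```

arm_command:
  plan:
    - [[-0.022,0,0.042],[0,-5,0]]
    - [[-0.044,0,0.084],[0,-10,0]]
    - [[-0.066,0.01,0.126],[0,-15,0]]
    - [[-0.087,0.038,0.168],[0,-16,0]]
    - [[-0.087,0.038,0.168],[0,-16,0]]

```text
clock: 11.25
position: [0.6238, 0.1164, 0.2059]
ee_rot: [-1.509, 0.511, -0.504]
force: [-0.3, 0.6, -1.4]
width: 0.279
```

arm_command:
  plan:
    - [[0,0,0],[0,0,0]]
    - [[0,0,0],[0,0,0]]
    - [[0,0,0],[0,0,0]]

```text
clock: 11.55
position: [0.6244, 0.107, 0.2106]
ee_rot: [-1.508, 0.516, -0.518]
force: [-0.9, -0.2, -0.3]
width: 0.28
```

```bash
python3 - <<'E'
from h import *
st=observe();p=get_image("wrist");save(p,"w7");
u=proj(p,[.576,.147,.099],st);o=(u-[40,32]).astype(int);print(u,o)
save(p,"w7z",(o[0],o[1],o[0]+80,o[1]+64),8)
go([.576,.147,.21],0.92); print(st["joints"])
for t in("fastener_top","slot_centre","driver_tip"):
    r=place_of(p,t);print(t,[(np.round(x["point"],1).tolist(),round(x["confidence"],2),np.round(onz(p,x["point"],.099,st),4)) for x in r[:3]])
E
```

```text
[320.8484524 130.5005959] [280  98]
t 11.6 pos [0.6244 0.1072 0.2108] zyaw 0.911 down [ 0.001 -0.    -1.   ] F [-0.3 -0.7 -0.7] w 0.281
shift [-0.0627, 0.0007, 0.0018] turn deg [-0.04, -0.53, 0.07]
[-0.44047036  0.48410238  0.27598766  1.61668876 -0.14515956  1.05991071
  0.78707149]
fastener_top [([320.3, 128.5], 0.76, array([0.5745, 0.1476, 0.099 ]))]
slot_centre [([318.2, 132.0], 0.67, array([0.5757, 0.1446, 0.099 ]))]
driver_tip [([38.6, 185.6], 0.92, array([ 0.4085, -0.1327,  0.099 ])), ([319.1, 226.4], 0.63, array([0.6396, 0.0959, 0.099 ]))]
```

View pics/w7.png

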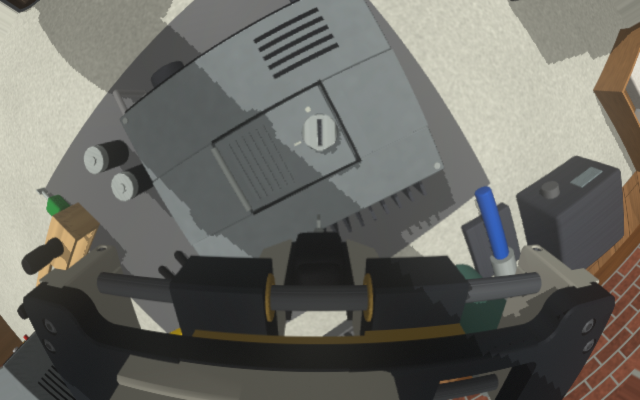

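View pics/w7z.png

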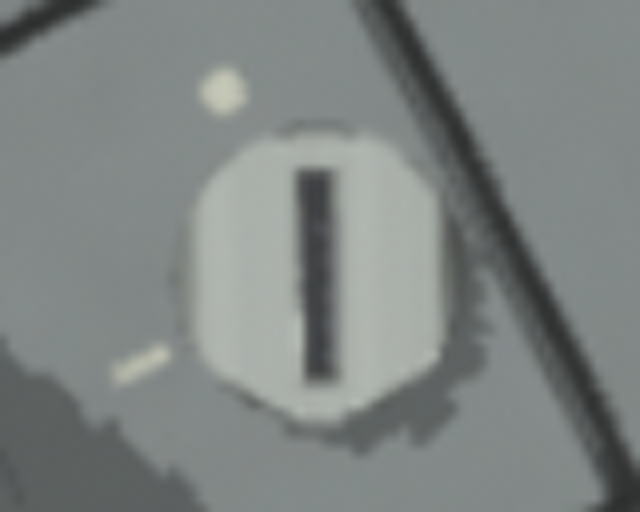

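```bash
python3 - <<'E'
from h import *
import cv2
p=get_image("wrist");st=observe()
A=R.from_rotvec(st["ee_rot"]).as_matrix()
f=lambda u,z:onz(p,(np.array(u)+.5)/8-.5+[280,98],z,st)
for z in(.097,.099,.101):
  a,b=f([315,168],z),f([322,383],z);m=(a+b)/2
  print(z,"slot",m,np.linalg.norm(a-b),"psi",np.arctan2(*(b-a)[[1,0]])+np.pi/2,"tool frame",A.T@(m-st["position"]))
print("disc",f([318,272],.099), "dot/fastener", )
c=p["color"][170:270,270:370,::-1];cv2.imwrite("pics/w8z.png",cv2.resize(c,None,fx=6,fy=6,interpolation=cv2.INTER_CUBIC))
for dx in(-.009,0,.009): print((proj(p,st["position"]+A@[dx,.0707,0],st)-[270,170])*6)
E
```

```text
0.097 slot [0.57612494 0.14654913 0.097     ] 0.021778752574398746 psi 0.9444278216870065 tool frame [-0.06151311  0.11326412  0.00072796]
0.099 slot [0.57599249 0.14664078 0.099     ] 0.021603878581612432 psi 0.9444278216870068 tool frame [-0.06167306  0.11126404  0.00072075]
0.101 slot [0.57586005 0.14673243 0.101     ] 0.021429004588826118 psi 0.9444278216870072 tool frame [-0.06183301  0.10926397  0.00071355]
disc [0.57565291 0.14683739 0.099     ] dot/fastener
[291.3297931 250.8129919]
[291.3704516  321.91913631]
[291.41048558 390.94338469]
```

View pics/w8z.png

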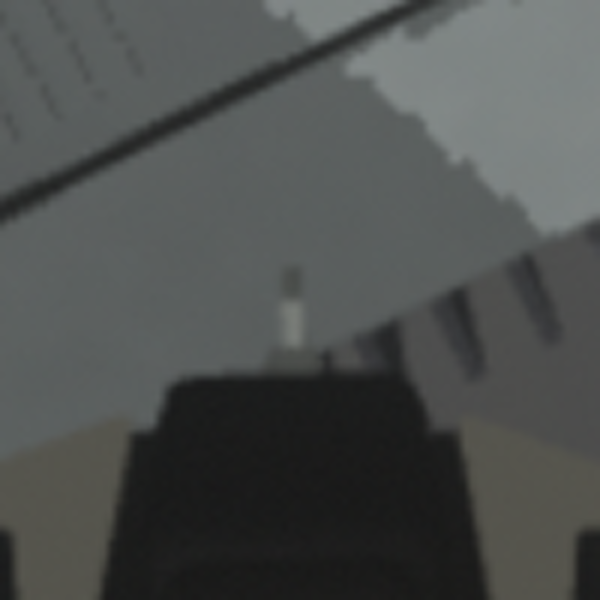

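arm_command:
  plan:
    - [[-0.02,0,0],[0,-1,0]]
    - [[-0.04,0,0],[0,-1.9,0]]
    - [[-0.055,0.01,0],[0,-1.9,0]]
    - [[-0.0625,0.02,0.0007],[0,-1.9,0]]
    - [[-0.0625,0.027,0.0007],[0,-1.9,0]]

```text
clock: 12.3
position: [0.5743, 0.1484, 0.1821]
ee_rot: [-1.515, 0.488, -0.487]
force: [0.0, -0.1, -1.5]
width: 0.285
```

arm_command:
  plan:
    - [[0,0,0],[0,0,0]]
    - [[0,0,0],[0,0,0]]
    - [[0,0,0],[0,0,0]]
    - [[0,0,0],[0,0,0]]

```text
clock: 12.7
position: [0.5757, 0.1472, 0.1831]
ee_rot: [-1.515, 0.489, -0.49]
force: [0.0, -0.1, -1.4]
width: 0.283
```

```bash
cat > look.py <<'E'
from h import *
import sys
n=sys.argv[1]
st=observe();p=get_image("wrist");save(p,"w"+n,(270,170,370,270),6)
s=get_image("scene");u=proj(s,st["position"]-[0,0,.07]).astype(int);o=u-[40,40];save(s,"s"+n,(o[0],o[1],o[0]+80,o[1]+70),8)
t=get_image("top");u=proj(t,st["position"]-[0,0,.07]).astype(int);o2=u-[30,25];save(t,"t"+n,(o2[0],o2[1],o2[0]+60,o2[1]+50),10)
A=R.from_rotvec(st["ee_rot"]).as_matrix()
for dx in(-.009,0,.009): print((proj(p,st["position"]+A@[dx,.0707,0],st)-[270,170])*6,(proj(s,st["position"]+A@[dx,.0707,0])-o)*8)
go([.5765,.1465,.182],0.944)
E
python3 look.py 9
```

```text
[291.64112541 250.78118519] [307.82534893 313.94586487]
[291.67757643 321.88592299] [322.12880232 325.24308952]
[291.71323203 390.9086952 ] [336.63399601 336.69965371]
t 12.85 pos [0.5754 0.1476 0.1829] zyaw 0.946 down [ 0.  0. -1.] F [-0.6 -0.3 -1.3] w 0.28
shift [0.0016, 0.0009, -0.0002] turn deg [-0.02, 0.13, 0.01]
```

View pics/w9.png

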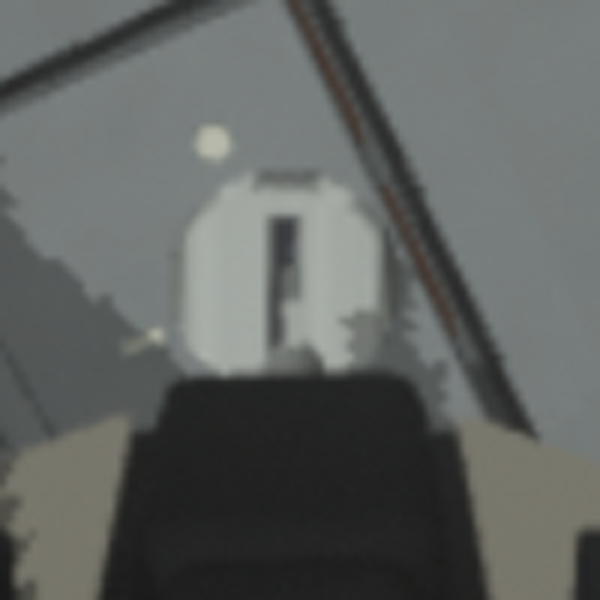

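View pics/s9.png

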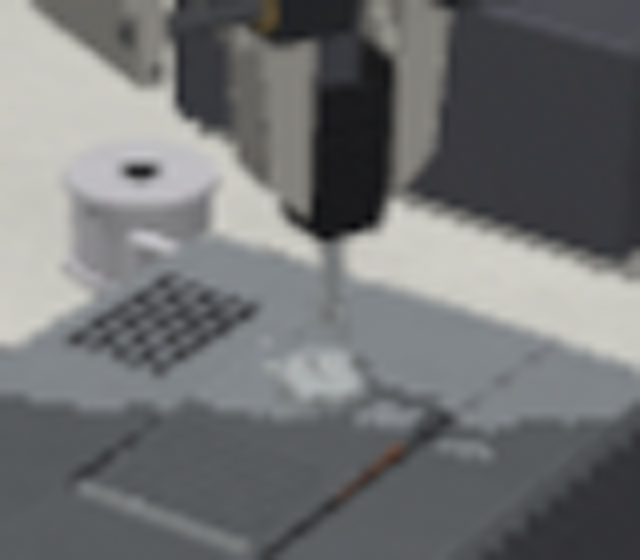

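View pics/t9.png

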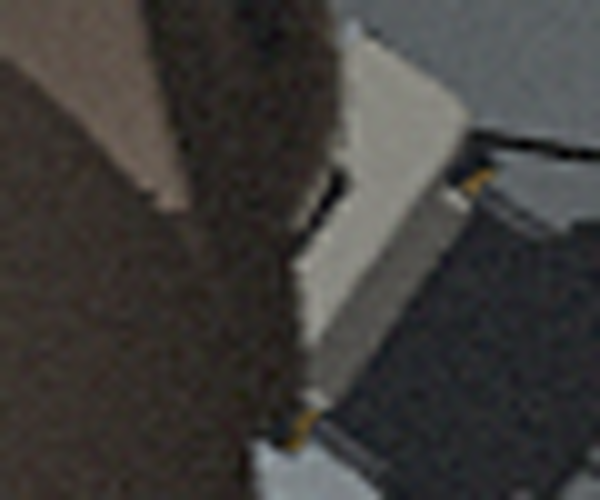

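```bash
python3 - <<'E'
from h import *
import cv2
p=get_image("wrist");st=observe()
A=R.from_rotvec(st["ee_rot"]).as_matrix()
f=lambda u,z:onz(p,(np.array(u)+.5)/6-.5+[270,170],z,st)
T=lambda u,z:np.round(1e3*(A.T@(f(u,z)-st["position"])),2)
print("slot near end",T([284,215],.099), f([284,215],.099));print("slot mid col lower",T([281,330],.099))
print("blade corner",T([291,265],st["position"][2]-.0707))
# disc centre
print("disc L/R",T([183,290],.099),T([384,290],.099))
c=p["color"][195:235,300:340,::-1];c=cv2.normalize(c,None,0,255,cv2.NORM_MINMAX);cv2.imwrite("pics/w10z.png",cv2.resize(c,None,fx=14,fy=14,interpolation=cv2.INTER_CUBIC))
E
```

```text
slot near end [-9.42 83.88 -1.25] [0.56695437 0.15210041 0.099     ]
slot mid col lower [ 5.97 83.89 -1.66]
blade corner [-7.53 70.7  -0.37]
disc L/R [  0.54  83.88 -14.03] [ 0.56 83.89 11.36]
```

View pics/w10z.png

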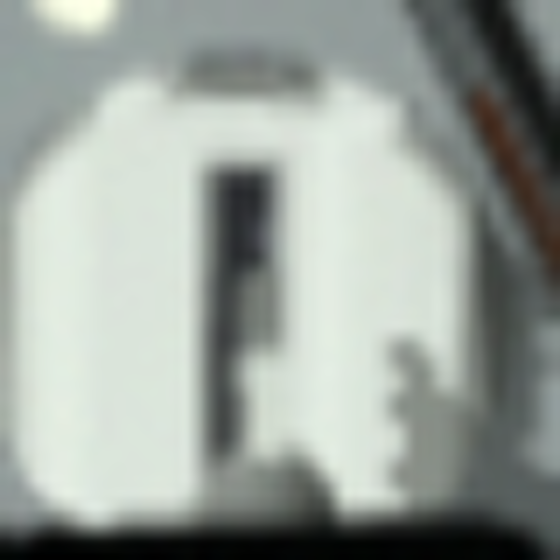

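arm_command:
  plan:
    - [[0,0,-0.0011],[0,0,0]]
    - [[0,0.004,-0.0011],[0,0,0]]
    - [[0,0.008,-0.0011],[0,0,0]]
    - [[0,0.01,-0.0011],[0,0,0]]
    - [[0,0.01,-0.0011],[0,0,0]]

```text
clock: 13.4
position: [0.5742, 0.1468, 0.1722]
ee_rot: [-1.515, 0.489, -0.488]
force: [-0.7, -0.4, -1.2]
width: 0.282
```

arm_command:
  plan:
    - [[0,0,0],[0,0,0]]
    - [[0,0,0],[0,0,0]]
    - [[0,0,0],[0,0,0]]

```text
clock: 13.7
position: [0.5746, 0.1468, 0.1729]
ee_rot: [-1.515, 0.489, -0.489]
force: [0.7, 0.9, -1.5]
width: 0.282
```

```bash
cat > look2.py <<'E'
from h import *
import sys,cv2
n=sys.argv[1]
st=observe();p=get_image("wrist");s=get_image("scene")
c=p["color"][195:235,300:340,::-1];c=cv2.normalize(c,None,0,255,cv2.NORM_MINMAX);a=cv2.resize(c,(400,400),interpolation=cv2.INTER_CUBIC)
u=proj(s,st["position"]-[0,0,.07]).astype(int);c=s["color"][u[1]-20:u[1]+20,u[0]-20:u[0]+20,::-1];c=cv2.normalize(np.ascontiguousarray(c),None,0,255,cv2.NORM_MINMAX);b=cv2.resize(c,(400,400),interpolation=cv2.INTER_CUBIC)
cv2.imwrite("pics/l"+n+".png",np.hstack([a,b]))
go([.5765,.1465,.1637],0.944,st)
E
python3 look2.py 11
```

```text
t 13.7 pos [0.5746 0.1468 0.1729] zyaw 0.946 down [ 0.  0. -1.] F [ 0.7  0.9 -1.5] w 0.282
shift [0.0017, 0.0092, 0.0008] turn deg [-0.02, 0.14, 0.01]
```

View pics/l11.png

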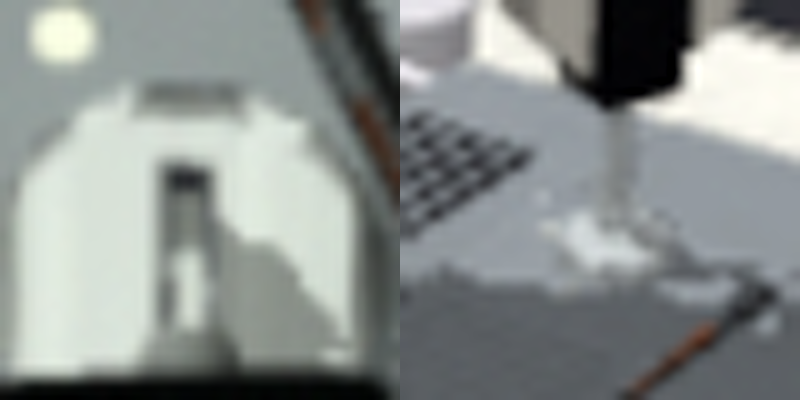

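Blade now sits centred over the slot (both at column ~188, left half). Lowering in small steps.

arm_command:
  plan:
    - [[0,0.002,0],[0,0,0]]
    - [[0,0.004,0],[0,0,0]]
    - [[0,0.005,0],[0,0,0]]
    - [[0,0.005,0],[0,0,0]]

```text
clock: 14.2
position: [0.5743, 0.1467, 0.1675]
ee_rot: [-1.515, 0.489, -0.489]
force: [0.3, -0.4, -1.2]
width: 0.285
```

arm_command:
  plan:
    - [[0,0.001,0],[0,0,0]]
    - [[0,0.002,0],[0,0,0]]
    - [[0,0.002,0],[0,0,0]]

```text
clock: 14.5
position: [0.5744, 0.1468, 0.1656]
ee_rot: [-1.515, 0.489, -0.489]
force: [1.0, 0.6, -1.0]
width: 0.28
```

```bash
python3 look2.py 12
```

```text
t 14.5 pos [0.5744 0.1468 0.1656] zyaw 0.947 down [-0. -0. -1.] F [ 1.   0.6 -1. ] w 0.28
shift [0.0019, 0.0019, 0.001] turn deg [0.01, 0.15, -0.01]
```

View pics/l12.png

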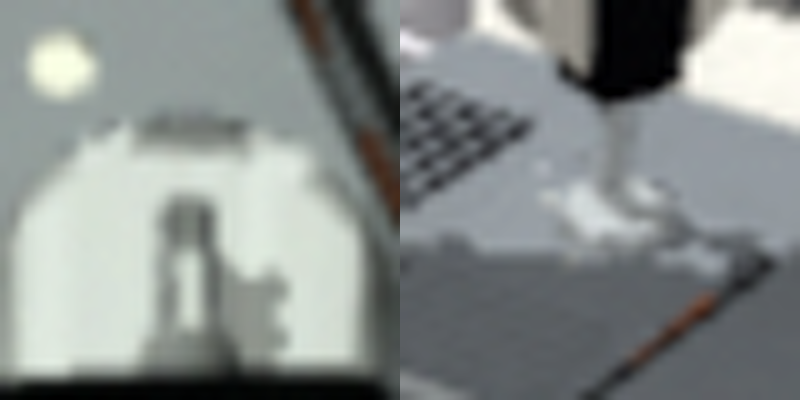

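arm_command:
  plan:
    - [[0,0.001,0],[0,0,0]]
    - [[0,0.002,0],[0,0,0]]
    - [[0,0.002,0],[0,0,0]]

```text
clock: 14.9
position: [0.5744, 0.1467, 0.1636]
ee_rot: [-1.515, 0.489, -0.489]
force: [-0.1, -0.8, -1.4]
width: 0.283
```

arm_command:
  plan:
    - [[0,0.001,0],[0,0,0]]
    - [[0,0.002,0],[0,0,0]]
    - [[0,0.002,0],[0,0,0]]

```text
clock: 15.2
position: [0.5745, 0.1469, 0.1617]
ee_rot: [-1.515, 0.489, -0.489]
force: [0.2, -0.4, 0.5]
width: 0.284
```

arm_command:
  plan:
    - [[0,0.001,0],[0,0,0]]
    - [[0,0.002,0],[0,0,0]]
    - [[0,0.002,0],[0,0,0]]

```text
clock: 15.5
position: [0.5746, 0.1469, 0.1598]
ee_rot: [-1.515, 0.489, -0.489]
force: [-0.4, 0.2, 1.6]
width: 0.282
```

arm_command:
  plan:
    - [[0,0.001,0],[0,0,0]]
    - [[0,0.002,0],[0,0,0]]
    - [[0,0.0025,0],[0,0,0]]
    - [[0,0.0025,0],[0,0,0]]

```text
clock: 15.9
position: [0.5746, 0.1469, 0.1573]
ee_rot: [-1.515, 0.489, -0.489]
force: [-0.6, 1.4, 4.3]
width: 0.279
```

arm_command:
  plan:
    - [[0,0.001,0],[0,0,0]]
    - [[0,0.0015,0],[0,0,0]]
    - [[0,0.0015,0],[0,0,0]]
    - [[0,0.0015,0],[0,0,0]]

```text
clock: 16.3
position: [0.5746, 0.1469, 0.1559]
ee_rot: [-1.515, 0.489, -0.489]
force: [-1.8, 0.9, 5.8]
width: 0.282
```

```bash
python3 look2.py 13
```

```text
t 16.3 pos [0.5746 0.1469 0.1559] zyaw 0.947 down [ 0.  0. -1.] F [-1.8  0.9  5.8] w 0.282
shift [0.0018, -0.0078, 0.0007] turn deg [-0.03, 0.15, 0.01]
```

View pics/l13.png

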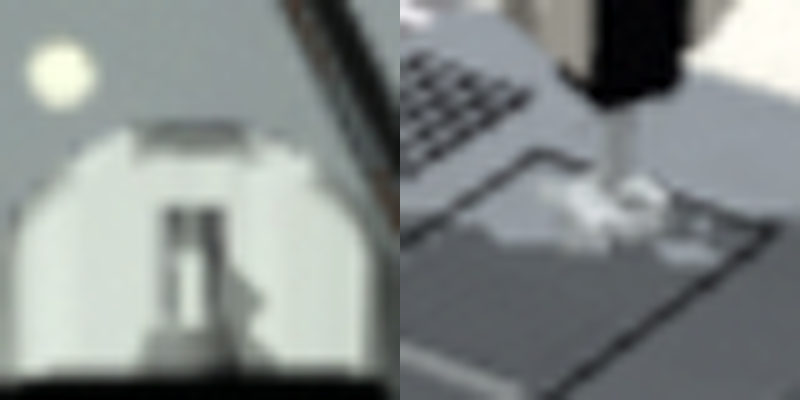

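arm_command:
  plan:
    - [[0,0.0006,0],[0,0,0]]
    - [[0,0.0012,0],[0,0,0]]
    - [[0,0.0012,0],[0,0,0]]
    - [[0,0.0012,0],[0,0,0]]

```text
clock: 16.8
position: [0.5747, 0.1469, 0.1554]
ee_rot: [-1.514, 0.488, -0.489]
force: [-3.3, 1.0, 11.9]
width: 0.284
```

arm_command:
  plan:
    - [[0,0.0004,0],[0,0,0]]
    - [[0,0.0004,0],[0,0,0]]
    - [[0,0.0004,0],[0,0,0]]

```text
clock: 17.1
position: [0.5748, 0.1469, 0.1553]
ee_rot: [-1.514, 0.488, -0.489]
force: [-3.9, 0.9, 15.5]
width: 0.282
```

arm_command:
  plan:
    - [[-0.0003,-0.0004,-0.0002],[0,0,0]]
    - [[-0.0003,-0.0004,-0.0001],[0,3,0]]
    - [[-0.0003,-0.0004,0],[0,7,0]]
    - [[-0.0003,-0.0004,0],[0,11,0]]
    - [[-0.0002,-0.0004,0.0001],[0,15,0]]

```text
clock: 17.6
position: [0.5752, 0.1469, 0.1555]
ee_rot: [-1.456, 0.693, -0.695]
force: [-1.5, 0.2, 10.3]
width: 0.282
```

```bash
python3 look2.py 14;python3 -c "
from h import *
s=observe();print(s['force'],s['ft_torque'],s['joints'])"
```

```text
t 17.6 pos [0.5752 0.1469 0.1555] zyaw 0.682 down [ 0.002  0.    -1.   ] F [-1.5  0.2 10.3] w 0.282
shift [0.0011, -0.0082, 0.0008] turn deg [-0.09, -15.03, 0.06]
[-1.54115075  0.22009512 10.28612177] [-0.05481208  0.37532924  0.033517  ] [-0.56084385  0.48276837  0.31302151  1.78317305 -0.1828761   0.90219451
  0.51427029]
```

View pics/l14.png

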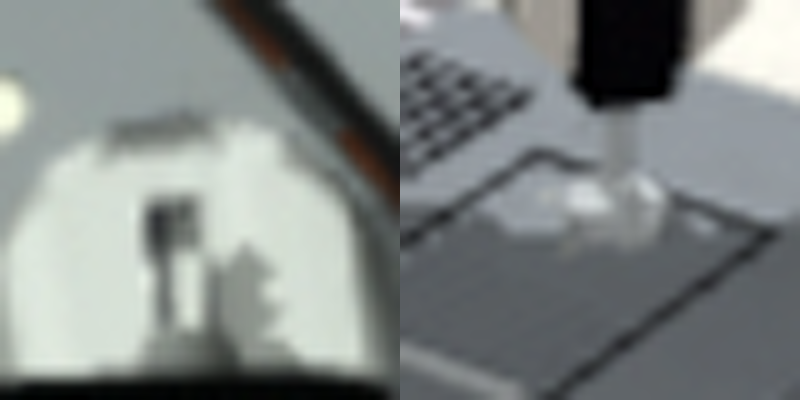

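arm_command:
  plan:
    - [[0,0,0.0001],[0,4,0]]
    - [[0,0,0.0001],[0,8,0]]
    - [[0,0,0.0002],[0,12,0]]
    - [[0.0001,0,0.0003],[0,16,0]]
    - [[0.0001,0,0.0003],[0,20,0]]

```text
clock: 18.2
position: [0.5754, 0.147, 0.1555]
ee_rot: [-1.347, 0.96, -0.962]
force: [-1.3, 0.3, 11.2]
width: 0.284
```

```bash
python3 look2.py 15;python3 -c "
from h import *
s=observe();print(s['force'],s['ft_torque'],s['joints'])"
```

```text
t 18.2 pos [0.5754 0.147  0.1555] zyaw 0.333 down [ 0.002  0.    -1.   ] F [-1.3  0.3 11.2] w 0.284
shift [0.0008, -0.0082, 0.0009] turn deg [-0.09, -35.03, 0.04]
[-1.31599773  0.43306457 11.23976743] [0.00886782 0.49714764 0.06822005] [-0.62407485  0.49256161  0.40539388  1.78787814 -0.23861218  0.90776563
  0.21879005]
```

View pics/l15.png

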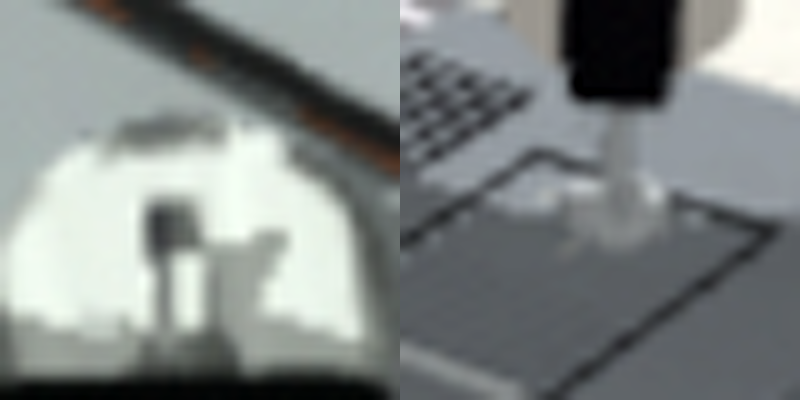

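arm_command:
  plan:
    - [[0,0,0.0001],[0,4,0]]
    - [[0,0,0.0001],[0,8,0]]
    - [[0,0,0.0002],[0,12,0]]
    - [[0.0001,0,0.0003],[0,16,0]]
    - [[0.0001,0,0.0003],[0,16,0]]

```text
clock: 18.8
position: [0.5757, 0.147, 0.1554]
ee_rot: [-1.233, 1.168, -1.17]
force: [-2.5, 0.8, 11.1]
width: 0.279
```

arm_command:
  plan:
    - [[0,0,0],[0,2,0]]
    - [[0,0,0.0001],[0,4,0]]
    - [[0,0,0.0001],[0,6,0]]
    - [[0,0,0.0001],[0,6,0]]

```text
clock: 19.2
position: [0.5757, 0.147, 0.1554]
ee_rot: [-1.184, 1.245, -1.246]
force: [-1.4, 0.5, 11.1]
width: 0.283
```

```bash
python3 look2.py 16;python3 -c "
from h import *
s=observe();print(s['force'],s['ft_torque'],s['joints'])"
```

```text
t 19.2 pos [0.5757 0.147  0.1554] zyaw -0.05 down [ 0.001  0.    -1.   ] F [-1.4  0.5 11.1] w 0.283
shift [0.0005, -0.0083, 0.0008] turn deg [-0.09, -56.93, 0.02]
[-1.15540745 -0.03021024 11.65897408] [0.04635462 0.53636552 0.02676349] [-0.69218803  0.50762175  0.50780936  1.79275675 -0.30230535  0.91742619
 -0.10112137]
```

View pics/l16.png

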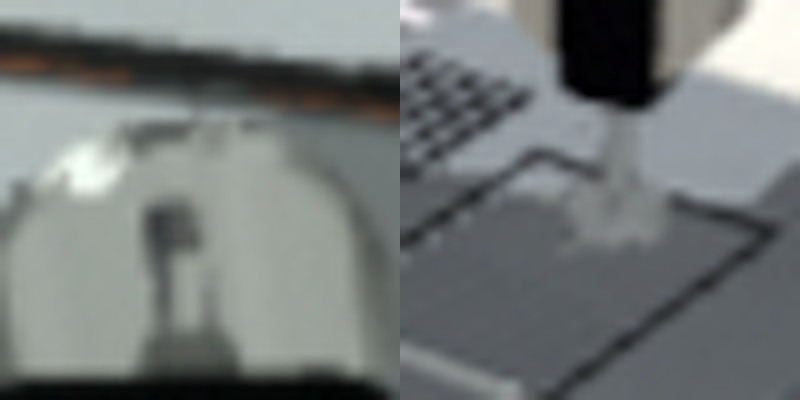

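arm_command:
  plan:
    - [[0,0,0],[0,-2,0]]
    - [[0,0,-0.0001],[0,-4,0]]
    - [[0,-0.002,-0.0001],[0,-4,0]]
    - [[0,-0.004,-0.0001],[0,-4,0]]

```text
clock: 19.7
position: [0.5749, 0.1467, 0.1582]
ee_rot: [-1.22, 1.194, -1.194]
force: [1.6, 0.3, -2.0]
width: 0.283
```

arm_command:
  plan:
    - [[0,-0.004,0],[0,0,0]]
    - [[0,-0.008,0],[0,0,0]]
    - [[0,-0.012,0],[0,0,0]]
    - [[0,-0.016,0],[0,0,0]]
    - [[0,-0.02,0],[0,0,0]]

```text
clock: 20.2
position: [0.5749, 0.1471, 0.1789]
ee_rot: [-1.219, 1.193, -1.193]
force: [-0.5, -0.2, -1.9]
width: 0.278
```

```bash
python3 look2.py 17;python3 look.py 17
```

```text
t 20.2 pos [0.5749 0.1471 0.1789] zyaw 0.021 down [-0.  0. -1.] F [-0.5 -0.2 -1.9] w 0.278
shift [0.0007, 0.0152, 0.0016] turn deg [0.01, -52.86, -0.0]
[284.46978216 254.92821852] [330.90823202 316.02837789]
[284.60341522 325.98573722] [320.40765544 327.796873  ]
[284.74017024 394.95883735] [309.76354381 339.72623465]
t 20.45 pos [0.5749 0.1471 0.1785] zyaw 0.021 down [-0.  0. -1.] F [ 0.8  1.  -1.4] w 0.28
shift [0.0006, -0.0035, 0.0016] turn deg [0.01, -52.86, -0.01]
```

View pics/w17.png

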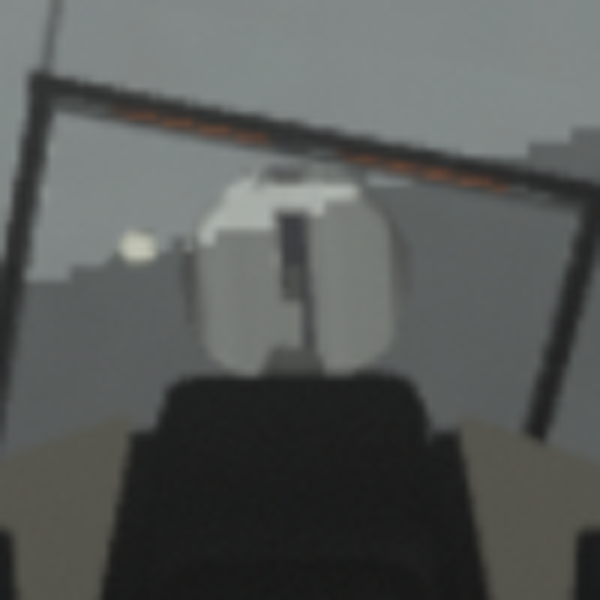

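View pics/s17.png

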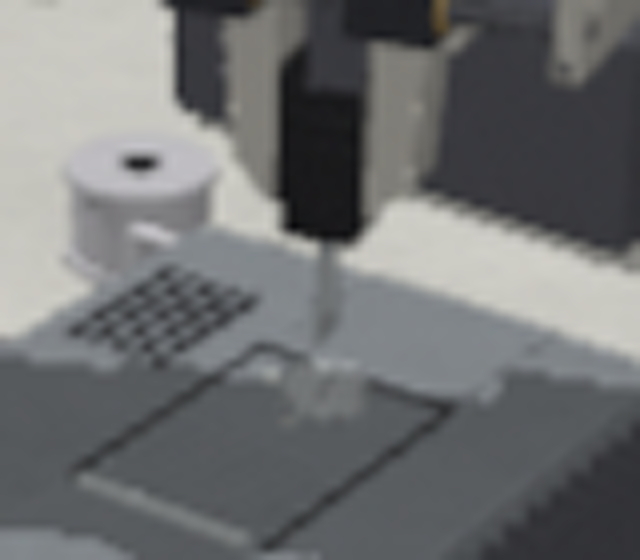

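arm_command:
  plan:
    - [[0,-0.015,0],[0,0,0]]
    - [[0,-0.03,0],[0,0,0]]
    - [[0.03,-0.03,0],[0,0,0]]
    - [[0.065,-0.03,0],[0,0,0]]
    - [[0.065,-0.03,0],[0,0,0]]

```text
clock: 20.95
position: [0.5764, 0.076, 0.2089]
ee_rot: [-1.218, 1.197, -1.201]
force: [-0.4, 0.3, -0.6]
width: 0.282
```

arm_command:
  plan:
    - [[0,0,0],[0,0,0]]
    - [[0,0,0],[0,0,0]]
    - [[0,0,0],[0,0,0]]

```text
clock: 21.25
position: [0.5763, 0.0834, 0.2083]
ee_rot: [-1.22, 1.193, -1.192]
force: [-0.1, 0.2, -0.9]
width: 0.279
```

```bash
python3 - <<'E'
from h import *
st=observe();p=get_image("wrist");
u=proj(p,[.576,.147,.091],st);o=(u-[40,32]).astype(int);print(u,o)
save(p,"w18z",(o[0],o[1],o[0]+80,o[1]+64),8);save(p,"w18")
s=get_image("scene");save(s,"s18",(280,140,420,240),5)
go([.5,-.28,.25],0.198); print(st["joints"])
for im,q in((s,None),(p,st)):
  for t in("fastener_top",):
    r=place_of(im,t);print(t,[(np.round(x["point"],1).tolist(),round(x["confidence"],2)) for x in r[:3]])
E
```

```text
[319.00059338 129.86684427] [279  97]
t 21.35 pos [0.5763 0.0832 0.2083] zyaw 0.023 down [-0.  0. -1.] F [-0.2 -0.  -1.1] w 0.286
shift [0.3613, -0.0417, -0.0846] turn deg [0.02, -10.03, -0.01]
[-0.60956275  0.42956768  0.52580835  1.7639495  -0.24912853  1.01491921
  0.03266923]
fastener_top [([364.5, 173.5], 0.58)]
fastener_top [([321.4, 128.9], 0.92)]
```

View pics/w18z.png

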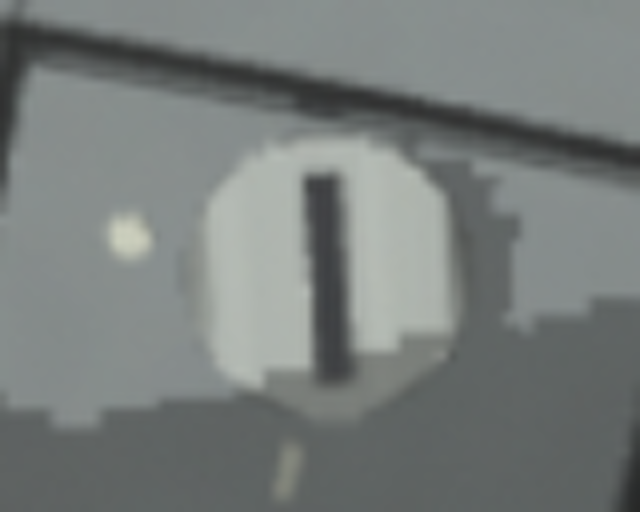

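View pics/s18.png

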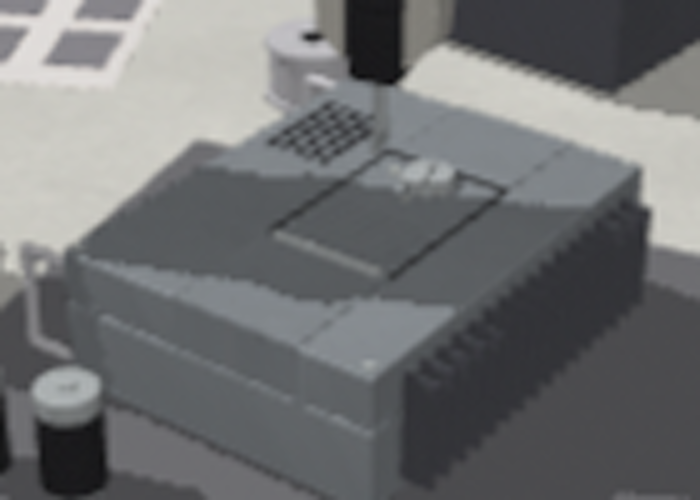

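Hatch is flush without the driver and the slot sits at about 1.31 rad clockwise. Returning to the rack hover.

```bash
python3 - <<'E'
from h import *
go([.4698,-.2788,.247],0.198)
E
```

```text
t 21.45 pos [0.5763 0.0828 0.2084] zyaw 0.022 down [-0.  0. -1.] F [-0.3  0.4 -2.2] w 0.281
shift [0.3591, -0.0386, -0.1146] turn deg [0.01, -10.06, -0.01]
```

arm_command:
  plan:
    - [[0.036,-0.02,-0.01],[0,-1,0]]
    - [[0.072,-0.039,-0.02],[0,-2,0]]
    - [[0.108,-0.039,-0.03],[0,-3,0]]
    - [[0.144,-0.039,-0.04],[0,-4,0]]
    - [[0.18,-0.039,-0.05],[0,-5,0]]

```text
clock: 21.95
position: [0.5299, -0.1, 0.2478]
ee_rot: [-1.259, 1.127, -1.128]
force: [1.1, 0.0, -1.1]
width: 0.281
```

```bash
python3 - <<'E'
from h import *
go([.4698,-.2788,.247],0.198)
E
```

```text
t 21.95 pos [ 0.5299 -0.1     0.2478] zyaw 0.11 down [ 0.001  0.    -1.   ] F [ 1.1  0.  -1.1] w 0.281
shift [0.1711, 0.0007, -0.0794] turn deg [-0.04, -5.04, -0.01]
```

arm_command:
  plan:
    - [[0.036,0,-0.016],[0,-1,0]]
    - [[0.072,0,-0.033],[0,-2,0]]
    - [[0.108,0,-0.05],[0,-3,0]]
    - [[0.144,0,-0.066],[0,-4,0]]
    - [[0.171,0,-0.079],[0,-5,0]]

```text
clock: 22.45
position: [0.4693, -0.2798, 0.2478]
ee_rot: [-1.296, 1.064, -1.065]
force: [-0.0, -0.2, -1.5]
width: 0.277
```

arm_command:
  plan:
    - [[0,0,0],[0,0,0]]
    - [[0,0,0],[0,0,0]]
    - [[0,0,0],[0,0,0]]
    - [[0,0,0],[0,0,0]]

```text
clock: 22.85
position: [0.471, -0.276, 0.2474]
ee_rot: [-1.296, 1.062, -1.061]
force: [-0.9, -0.3, -0.9]
width: 0.286
```

```bash
python3 - <<'E'
from h import *
import cv2
st=observe();p=get_image("wrist");save(p,"w20z",(270,170,370,270),6)
a=cv2.imread("pics/w6z.png");b=cv2.imread("pics/w20z.png");cv2.imwrite("pics/cmp.png",np.hstack([a[:,100:500],b[:,100:500]]))
go([.4698,-.2788,.247],0.198)
s=get_image("scene");save(s,"s20",(160,80,320,340),3)
E
```

```text
t 22.9 pos [ 0.4709 -0.2762  0.2474] zyaw 0.198 down [-0.  0. -1.] F [ 0.5 -0.1 -0.9] w 0.281
shift [0.0023, 0.0004, -0.0016] turn deg [-0.0, 0.01, -0.03]
```

View pics/cmp.png

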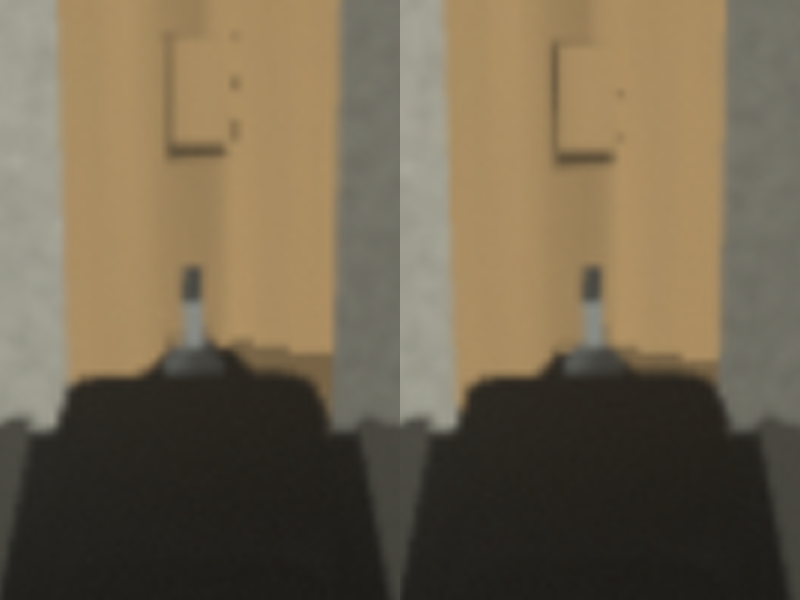

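View pics/s20.png

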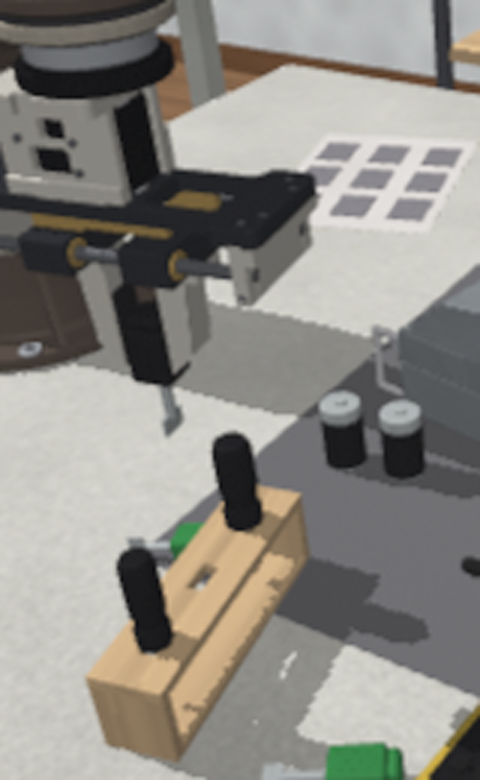

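arm_command:
  plan:
    - [[0.0022,0,-0.0015],[0,0,0]]
    - [[0.0022,0.03,-0.0015],[0,0,0]]
    - [[0.0022,0.06,-0.0015],[0,0,0]]
    - [[0.0022,0.073,-0.0015],[0,0,0]]
    - [[0.0022,0.073,-0.0015],[0,0,0]]

```text
clock: 23.45
position: [0.4683, -0.2793, 0.1731]
ee_rot: [-1.297, 1.066, -1.061]
force: [-0.3, -0.4, -1.6]
width: 0.281
```

arm_command:
  plan:
    - [[0,0,0],[0,0,0]]
    - [[0,0,0],[0,0,0]]
    - [[0,0,0],[0,0,0]]
    - [[0,0,0],[0,0,0]]

```text
clock: 23.85
position: [0.4696, -0.2801, 0.1753]
ee_rot: [-1.295, 1.062, -1.064]
force: [0.7, 0.5, -1.5]
width: 0.281
```

```bash
python3 - <<'E'
from h import *
go([.4698,-.2788,.0927],0.198)
p=get_image("wrist");save(p,"w21z",(270,170,370,270),6)
s=get_image("scene");save(s,"s21",(180,200,270,320),5)
E
```

```text
t 23.85 pos [ 0.4696 -0.2801  0.1753] zyaw 0.196 down [ 0.001 -0.    -1.   ] F [ 0.7  0.5 -1.5] w 0.281
shift [-0.0013, 0.0826, 0.0003] turn deg [-0.07, -0.11, 0.03]
```

View pics/w21z.png

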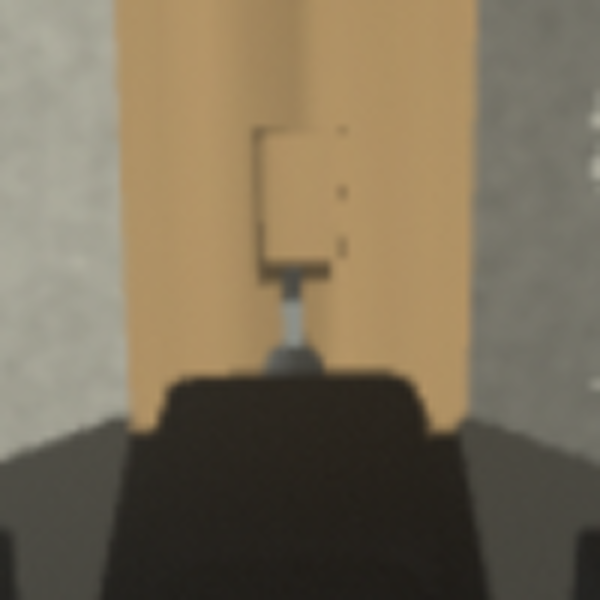

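View pics/s21.png

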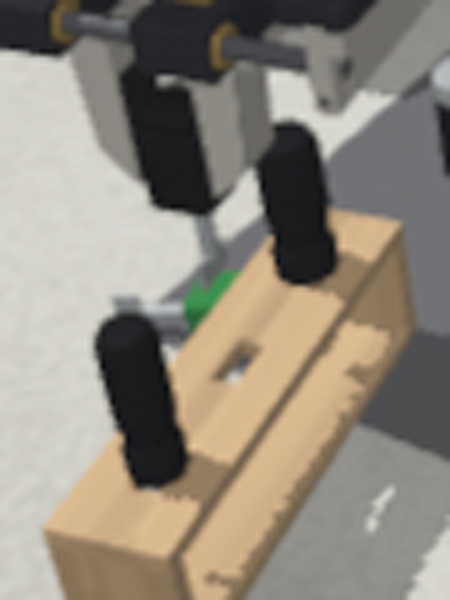

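arm_command:
  plan:
    - [[-0.001,0.01,0.0002],[0,0,0]]
    - [[-0.001,0.022,0.0002],[0,0,0]]
    - [[-0.001,0.032,0.0002],[0,0,0]]
    - [[-0.001,0.037,0.0002],[0,0,0]]
    - [[-0.001,0.037,0.0002],[0,0,0]]

```text
clock: 24.45
position: [0.4686, -0.2786, 0.1363]
ee_rot: [-1.296, 1.065, -1.062]
force: [-0.0, 0.6, -1.7]
width: 0.284
```

arm_command:
  plan:
    - [[0,0,0],[0,0,0]]
    - [[0,0,0],[0,0,0]]
    - [[0,0,0],[0,0,0]]

```text
clock: 24.75
position: [0.4695, -0.279, 0.1379]
ee_rot: [-1.295, 1.063, -1.064]
force: [0.5, 1.2, -1.7]
width: 0.281
```

```bash
python3 - <<'E'
from h import *
go([.4698,-.2788,.0927],0.198)
p=get_image("wrist");save(p,"w22z",(270,170,370,270),6)
E
```

```text
t 24.75 pos [ 0.4695 -0.279   0.1379] zyaw 0.196 down [ 0.001 -0.    -1.   ] F [ 0.5  1.2 -1.7] w 0.281
shift [-0.0002, 0.0452, 0.0003] turn deg [-0.04, -0.12, 0.02]
```

View pics/w22z.png

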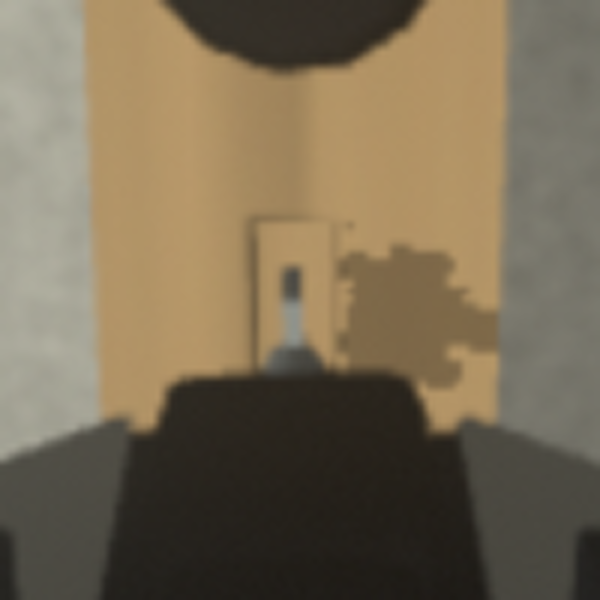

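Blade (column 291) is over the hole (columns 255–335). The TCP agrees with the pickup pose to under 0.5 mm. Lowering in steps.

arm_command:
  plan:
    - [[0,0.006,0.0002],[0,0,0]]
    - [[0,0.012,0.0002],[0,0,0]]
    - [[0,0.018,0.0002],[0,0,0]]
    - [[0,0.024,0.0002],[0,0,0]]
    - [[0,0.024,0.0002],[0,0,0]]

```text
clock: 25.3
position: [0.4689, -0.2786, 0.1124]
ee_rot: [-1.296, 1.065, -1.062]
force: [-0.8, -1.2, -0.0]
width: 0.288
```

arm_command:
  plan:
    - [[0,0.006,0],[0,0,0]]
    - [[0,0.012,0],[0,0,0]]
    - [[0,0.018,0],[0,0,0]]
    - [[0,0.018,0],[0,0,0]]
    - [[0,0.018,0],[0,0,0]]

```text
clock: 25.8
position: [0.4693, -0.2789, 0.0954]
ee_rot: [-1.296, 1.064, -1.063]
force: [-0.0, -0.2, -1.2]
width: 0.278
```

```bash
python3 - <<'E'
from h import *
go([.4698,-.2788,.0927],0.198)
E
```

```text
t 25.8 pos [ 0.4693 -0.2789  0.0954] zyaw 0.196 down [-0.  0. -1.] F [-0.  -0.2 -1.2] w 0.278
shift [0.0, 0.0027, 0.0005] turn deg [0.02, -0.12, -0.01]
```

arm_command:
  plan:
    - [[0,0.001,0.0003],[0,0,0]]
    - [[0,0.002,0.0003],[0,0,0]]
    - [[0,0.002,0.0003],[0,0,0]]
    - [[0,0.002,0.0003],[0,0,0]]

```text
clock: 26.2
position: [0.4698, -0.2788, 0.0936]
ee_rot: [-1.295, 1.064, -1.064]
force: [0.3, -0.1, -1.5]
width: 0.281
```

arm_command:
  plan:
    - [[0,0.0005,0],[0,0,0]]
    - [[0,0.001,0],[0,0,0]]
    - [[0,0.001,0],[0,0,0]]
    - [[0,0.001,0],[0,0,0]]

```text
clock: 26.6
position: [0.4698, -0.2788, 0.0927]
ee_rot: [-1.295, 1.063, -1.064]
force: [-0.9, 0.1, 3.0]
width: 0.283
```

arm_command:
  plan:
    - [[0,0,0],[0,0,0]]
    - [[0,0,0],[0,0,0]]
    - [[0,0,0],[0,0,0]]
    - [[0,0,0],[0,0,0]]
    - [[0,0,0],[0,0,0]]
  fingers: -1

```text
clock: 27.1
position: [0.4698, -0.2788, 0.0925]
ee_rot: [-1.296, 1.064, -1.064]
force: [-0.4, -0.5, 0.0]
width: 0.67
```

arm_command:
  plan:
    - [[0,0,0],[0,0,0]]
    - [[0,0,0],[0,0,0]]
    - [[0,0,0],[0,0,0]]
    - [[0,0,0],[0,0,0]]
    - [[0,0,0],[0,0,0]]

```text
clock: 27.6
position: [0.4697, -0.2788, 0.0925]
ee_rot: [-1.296, 1.064, -1.064]
force: [-1.0, 0.4, -0.0]
width: 0.999
```

Open and force-free. Lifting straight up, then sliding aside to view.

arm_command:
  plan:
    - [[0,-0.03,0],[0,0,0]]
    - [[0,-0.06,0],[0,0,0]]
    - [[0,-0.1,0],[0,0,0]]
    - [[0,-0.14,0],[0,0,0]]
    - [[0,-0.155,0],[0,0,0]]

```text
clock: 28.1
position: [0.4708, -0.2799, 0.2513]
ee_rot: [-1.294, 1.06, -1.068]
force: [0.8, -0.1, -0.8]
width: 1.0
```

arm_command:
  plan:
    - [[0.03,0,0],[0,0,0]]
    - [[0.064,0,-0.008],[0,0,0]]
    - [[0.064,0,-0.008],[0,0,0]]
    - [[0.064,0,-0.008],[0,0,0]]
    - [[0.064,0,-0.008],[0,0,0]]

```text
clock: 28.6
position: [0.4744, -0.3422, 0.2472]
ee_rot: [-1.295, 1.064, -1.062]
force: [-0.2, 0.4, -0.1]
width: 0.998
```

```bash
python3 - <<'E'
from h import *
import cv2
st=observe();p=get_image("wrist");save(p,"w30z",(210,60,430,225),3.6)
f=lambda u,z:onz(p,u,z,st)
print(st["position"],st["clock"])
a=cv2.imread("pics/w30z.png")
g=p["color"].max(2)[105:150,300:350]<70
n,l,s,c=cv2.connectedComponentsWithStats(g.astype(np.uint8))
for k in range(1,n):
    if s[k,4]>150:print("handle",c[k]+[300,105],s[k],f(c[k]+[300,105],.104))
sc=get_image("scene");save(sc,"s30",(185,140,425,320),3.3)
s0=cv2.imread("pics/scene0.png");s1=sc["color"][:,:,::-1]
d=cv2.absdiff(s0,np.ascontiguousarray(s1)).max(2)
print("rack diff px",(d[215:335,185:275]>60).sum())
E
```

```text
[ 0.47441026 -0.34220911  0.24721692] 28.6
handle [327.27423823 128.47229917] [ 14  10  28  28 722] [ 0.47054166 -0.27882665  0.104     ]
rack diff px 910
```

View pics/w30z.png

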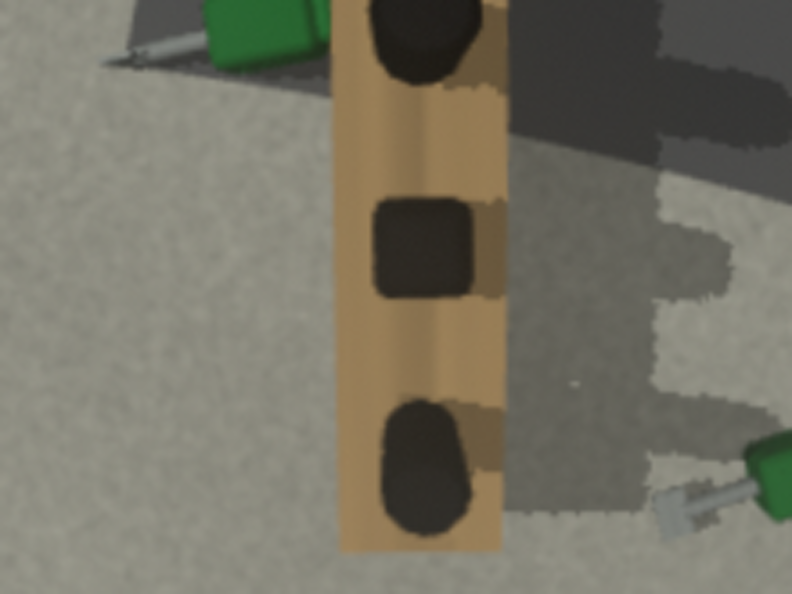

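View pics/s30.png

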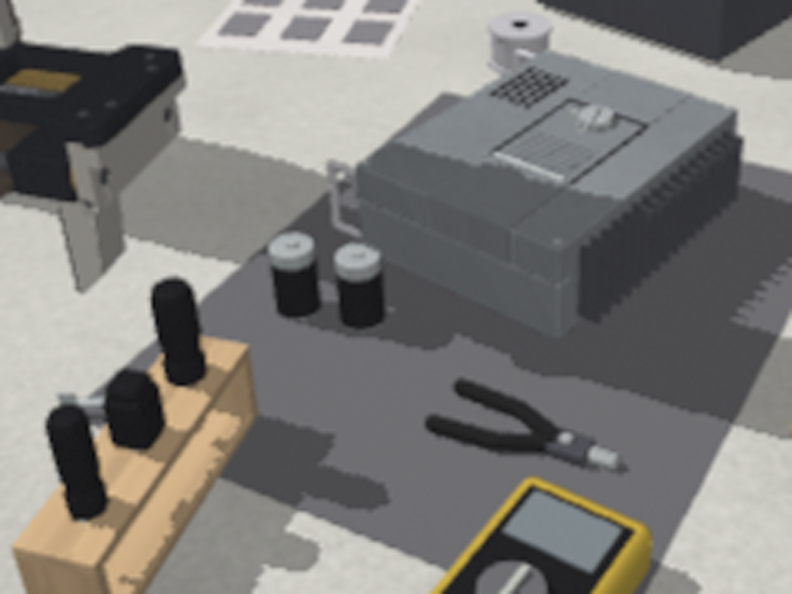

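The driver is back in its place and seated, within 1 mm of where I first measured it. The hatch is shut and flush, and nothing else has been disturbed. The gripper is clear, so I'm handing in.

```bash
python3 - <<'E'
from h import *
s=observe();print(s["force"],np.abs(s["dq"]).max(),s["clock"]);print(sign_off())
E
```

```text
[-0.07349056  0.89661569 -0.28389277] 0.0024173919466520264 28.7
the job is handed in; nothing more can be done
None
```

The hatch is locked down by its fastener and the driver is back in the middle hole of the rack. I handed the job in at 28.7 s; no verdict was reported.

**What I did:** I took the black square-handled driver and set its blade in the slot. I pressed the hatch to its stop and turned the fastener about 57° with 11–12 N of push. After a small turn back to free the blade, I hung the driver up again and moved the gripper clear.

**Last checks:**
- **Hatch:** it looks flush in the scene image with the driver gone. The slot measured about 1.31 rad clockwise, and the fastener holds from about 1.2.
- **Push on the hatch:** it peaked at about 16.7 N of downward push, against the 30 N limit. I eased it off before turning, and saw no spike at the end of the turn.
- **Driver:** it touched the plate at its pickup height and looks upright. Its handle was within about 1 mm of where I first measured it.
- **Other things:** the neighbouring tools, cells and cutters, and the visible part of the multimeter and spool, looked undisturbed. I checked this only by eye.

**Disagreements:**
- The wrist camera put the blade 1.5–1.8 mm further along the jaws than the grasp pose implied. I used the camera's relative view of blade and slot, and the blade went in first try.
- The top camera gave the starting slot angle about 0.1 rad differently from the wrist camera; I used the wrist value.
- A before-and-after picture difference at the rack showed 910 changed pixels, probably the arm and its shadow; I did not look into it further.

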